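# Unload, reload and restart the casting dryer

## Task

First turn the dryer's dial to off (the ring mark), then take the dried plaster relief out of the dryer's basket and lay it flat in the middle of the cork mat. With the dial still off, lay every facade tile, the clay cross and the plain cream house that are set out on the front part of the table, nearer the robot than the cork mat (some may be missing today; the heap of tiles and the houses farther back stay there) in the basket, and when everything is in, turn the dial to two dots. Leave the amber jar where it is.

Things in the scene. Friction and masses are not known exactly. Their poses are not given: they have to be found in the camera images.
- dryer: tabletop hot-air dryer, fixed to the table, 196 x 356 mm (x, y); origin on the table under its centre, z up, x away from the robot at yaw 0, y to its left. On its right an open aluminium basket with vertical walls 4 mm thick: inside it spans x -85..85 mm, y -175..55 mm, floor 16 mm above the table, rim 46 mm. On its left a white control block, x -89..89 mm, y 72..178 mm, top 50 mm above the table, carrying the dial with its axis at x 0, y 125 mm.
- dial (a joint): dial angle in rad, growing clockwise seen from above, stops just past both ends. Four sprung click positions: 0 = off (white ring mark), 0.7 = one dot, 1.4 = two dots, 2.1 = three dots. At 0 the pointer points 1.05 rad to the left (anticlockwise from above) of the dryer's x axis, and 1.05 rad to the right of it at 2.1. Let go between marks, it springs to a near one; turning it takes at most about 0.1 N m. It starts at one, two or three dots.
- dial_grip (a point): point on the (vertical) dial axis, 72 mm above the table, in the middle of the height of the dial's bar grip. The black bar is 46 mm long, 12 mm wide, 58 to 82 mm above the table, on a 50 mm disc; a white line marks the pointing end. The point's own x axis does not follow the bar: use the joint angle.
- mat: cork mat, fixed, 100 x 140 x 4 mm (x, y, z); origin at the centre of its underside on the table, z up.
- relief: dried unpainted plaster relief plate, 52 x 78 x 13 mm (x, y, z; the solid body is 10 mm thick); origin at the centre of its underside, z up. It starts lying in the basket.
- tile_a: painted plaster facade tile with rows of windows, lying on its back, 29 x 60 x 12 mm (x, y, z); origin at the centre of its underside, z up. It may be absent (None).
- tile_b: painted plaster facade tile with rows of windows, lying on its back, 29 x 66 x 12 mm (x, y, z); origin at the centre of its underside, z up. It may be absent (None).
- tile_c: painted plaster facade tile with rows of windows, lying on its back, 29 x 62 x 12 mm (x, y, z); origin at the centre of its underside, z up. It may be absent (None).
- clay_cross: unpainted clay cross lying flat, 46 x 44 x 8 mm (x, y, z), arms 12 mm wide along its x and y; origin at the centre of its underside, z up. It may be absent (None).
- plain_house: low cream plaster model house, unpainted, 51 x 60 mm (x, y) and 72 mm high, walls 53 mm high, 240 g; origin at the centre of its underside, z up. It may be absent (None).
- relief_b: another unpainted plaster relief plate, 42 x 78 x 12 mm (x, y, z), fixed to the table left of the mat; not part of the job. Origin at the centre of its underside.
- amber_jar: closed amber jar with screw lid, 57 mm across, 65 mm high, standing among the pieces; not part of the job. Origin at the centre of its underside.
Things that resemble listed ones, but are neither listed nor needed, are in the scene too. Leave any black look-alike of the plain_house alone.

How it is judged (in metres and radians):
On the way, in this order (a step that is already met when the one before it is completed fails the run):
1. the dial is at off (value of joint dial below 0.2 rad), for 0.2 s.
2. with the dial off, the relief lies flat on the cork mat (x of relief in the frame of mat between -0.05 and 0.05 m and y of relief in the frame of mat between -0.07 and 0.07 m and z of relief in the frame of mat below 0.02 m and angle between relief's own z axis and vertical below 0.2 rad and linear speed of relief below 0.05 m/s and value of joint dial below 0.2 rad), for 0.2 s.
3. with the dial off, all pieces that are there lie in the basket (x of tile_a in the frame of dryer between -0.085 and 0.085 m and y of tile_a in the frame of dryer between -0.175 and 0.055 m and z of each of tile_a, tile_b, tile_c, clay_cross, plain_house in the frame of dryer below 0.058 m and x of tile_b in the frame of dryer between -0.085 and 0.085 m and y of tile_b in the frame of dryer between -0.175 and 0.055 m and x of tile_c in the frame of dryer between -0.085 and 0.085 m and y of tile_c in the frame of dryer between -0.175 and 0.055 m and x of clay_cross in the frame of dryer between -0.085 and 0.085 m and y of clay_cross in the frame of dryer between -0.175 and 0.055 m and x of plain_house in the frame of dryer between -0.085 and 0.085 m and y of plain_house in the frame of dryer between -0.175 and 0.055 m and value of joint dial below 0.2 rad), for 0.2 s.
4. the dial is at two dots (value of joint dial between 1.2 and 1.6 rad), for 0.2 s.
At the end, for the whole second after the job is handed in: the dial rests at two dots (within 0.2 rad); the relief lies flat with its centre on the cork mat; every facade tile, the clay cross and the plain house, as far as present, rest in the basket (origin inside its walls and less than 42 mm above its floor) (all of step 4 and x of relief in the frame of mat between -0.05 and 0.05 m and y of relief in the frame of mat between -0.07 and 0.07 m and z of relief in the frame of mat below 0.02 m and angle between relief's own z axis and vertical below 0.2 rad and linear speed of each of relief, tile_a, tile_b, tile_c, clay_cross, plain_house below 0.05 m/s and x of tile_a in the frame of dryer between -0.085 and 0.085 m and y of tile_a in the frame of dryer between -0.175 and 0.055 m and z of each of tile_a, tile_b, tile_c, clay_cross, plain_house in the frame of dryer below 0.058 m and x of tile_b in the frame of dryer between -0.085 and 0.085 m and y of tile_b in the frame of dryer between -0.175 and 0.055 m and x of tile_c in the frame of dryer between -0.085 and 0.085 m and y of tile_c in the frame of dryer between -0.175 and 0.055 m and x of clay_cross in the frame of dryer between -0.085 and 0.085 m and y of clay_cross in the frame of dryer between -0.175 and 0.055 m and x of plain_house in the frame of dryer between -0.085 and 0.085 m and y of plain_house in the frame of dryer between -0.175 and 0.055 m and velocity of joint dial below 0.2 rad/s); the robot touches nothing.
It fails at once if the amber jar is moved more than 4 cm (distance of amber_jar from where it was at the start of the episode above 0.04 m).
Of tile_a, tile_b, tile_c, clay_cross, plain_house only 4 to 5 are there at a start; the rules pass over those that are not, and their reading is None.
At some moment in a run one of tile_a, tile_b, tile_c, clay_cross, plain_house, relief may be knocked a few centimetres aside while the robot is not near it.
Once in a run the grip may slacken for a moment while it holds something.
It also fails if it takes over 210 s, if anything falls off the work surface, if the arm or the gripper's body presses on something with over 40 N, if the wrist force passes 120 N, or if a joint passes its speed limit or range.

## Robot

A 6-joint arm with a two-finger parallel gripper is mounted at the origin on a cart in front of the work surface, level with it; the furniture and walls round the work are solid. World frame = base frame: x ahead of the robot, y to its left, z up, the work surface at z = 0. Lengths are in m, angles in degrees, forces in N, time in s.
With the tool pointing down it reaches from about 0.275 to 0.975 m from the base axis. Payload 8.4 kg.
Tool frame: the origin (TCP) lies midway between the tips of the shut fingers; the grasp point (between the pads) lies 19 mm behind it; z points along the fingers, y is the line along which they close (so a half turn about z gives the same grasp; the last joint's range is limited). The gripper opens to 92 mm and grips with 3 to 60 N. Pads are 20 mm wide; open, the fingers measure 128 mm over their backs; the gripper's body (75 mm by 189 mm) begins 69 mm behind the grasp point.
Start: joints at [-68.319, 20.225, 93.587, -0, 66.188, -0.138], TCP at [0.232, -0.58, 0.215] pointing down, gripper open.
Joint ranges: [-150.9, 150.9], [-52.94, 120.26], [3.33, 152.33], [-74.26, 254.26], [0, 154.13], [-172.89, 172.89]. Speed limits (degrees/s): [127.2, 127.2, 159.86, 180, 180, 180].

## Interface

Orientations are given as [roll, pitch, yaw] about the fixed x, y, z axes, in that order (R = Rz(yaw) Ry(pitch) Rx(roll)).
In Python, from bench import robot gives the robot as it stands.
- The arm moves only by the tool apply_moves, never from a script. Its argument "deltas" is a list that holds one entry, the list of rows, each a list of 6 numbers: the shift along the tool's x, y, z in m, then the turn, a rotation vector about the tool's x, y, z in degrees. A call has 1 to 12 rows; each row shifts and turns the commanded pose from where the row before left it, along the tool's axes as they then stand; what a row does not reach is not made up. A row lasts 1/8 s, in which the tool goes at most 62.5 mm and 10.7 degrees, less where a joint would pass 70% of its speed; a pose out of reach is approached as far as the arm can. A call is refused whole if a number of a shift passes 0.0625 or a number of a turn 10.7, either way. A call with a gripper value outside its range is refused whole. "gripper" is the gripper's target within -1 to 1 (shut at 1, half-way at 0, fully open at -1), set as the call begins (left out, the last holds). The fingers move at their own pace and stop on an object; "newtons" is the grip in N (left out, the last holds). Time passes only in rows, so rows that do not move let the fingers close. It gives the time, the measured TCP pose, the force, the opening and the grip force at its end, in the units of the state.
- robot.get_state(): the state, without advancing time (a new reading comes with each control period).
- robot.capture(name): name is "scene" or "top" or "wrist"; returns the picture (384x512x3 uint8, red, green, blue); there is no depth.
- robot.get_calibration(name): a dict with "K" (3x3 intrinsics, pixels), "rvec" (rotation vector, rad) and "tvec" (3), from world to camera coordinates, as OpenCV has them. Camera axes: x right, y down, z forward; pixel columns grow to the right and rows downward; lengths in m; the calibration is good to about 2 mm. A picture is of the moment at which its call begins: read the wrist's pose just before it. get_calibration takes no time and is no camera call; for the wrist camera it gives the pose at the moment of the call.
- robot.close_job(): hands the job in; it is judged then, once.
The state is a dict: "clock": time; "joint_pos": joint angles; "qvel": joint speeds; "tau": joint torques, N m; "tcp_pos": TCP position; "tcp_rot": TCP orientation; "contact_force": force on the tool from outside, world axes, zero at the start; "torque": the same for the moment, N m; "width": opening from 0.0 (shut) to 1.0 (fully open); "grip_force": force on a finger pad.
Only numpy, scipy, OpenCV 4.12 (cv2) and the standard library are available. Lean on these libraries where they do the work, as an engineer would, in place of code of your own. Each camera call takes 0.05 s, during which the arm holds its last target. There are 200 camera calls.

## Working session

There is one attempt and no reset: what is moved stays moved. The work goes in short steps, Python scripts to look and compute and a tool call to move; the robot and the scene stay as the last step left them, time stands still between calls to the robot, and variables do not carry over. Pictures are saved under pics/ and viewed, at most 14 in all, crops included, and the job is handed in when it is done.

Besides the shell and the picture viewer there is one more tool, called by a JSON object that holds its "name" and its "arguments", one argument or row to a line. apply_moves: Moves the arm, as the interface text tells. Its arguments: {"type":"object","properties":{"deltas":{"type":"array"},"gripper":{"type":"number"},"newtons":{"type":"number"}},"required":["deltas"]}

```bash
mkdir -p pics; ls; cat > h.py <<'E'
import numpy as np, cv2
from bench import robot
def cal(n):
    c=robot.get_calibration(n); return np.array(c["K"],float),cv2.Rodrigues(np.array(c["rvec"],float))[0],np.array(c["tvec"],float).ravel()
def ray(n,px,z,c=None):
    K,R,t=c or cal(n); p=np.atleast_2d(np.array(px,float))
    d=(R.T@np.linalg.inv(K)@np.c_[p,np.ones(len(p))].T).T; o=-R.T@t
    return o+d*((z-o[2])/d[:,2])[:,None]
def proj(n,P,c=None):
    K,R,t=c or cal(n); q=(K@(R@np.atleast_2d(P).T+t[:,None])).T; return q[:,:2]/q[:,2:]
def snap(n,f,crop=None,s=1.5):
    im=np.array(robot.capture(n)); b=cv2.cvtColor(im,cv2.COLOR_RGB2BGR)
    cv2.imwrite(f"raw_{f}.png",b)
    if crop: x0,y0,x1,y1=crop; b=b[y0:y1,x0:x1]
    cv2.imwrite(f"pics/{f}.png",cv2.resize(b,None,fx=s,fy=s,interpolation=cv2.INTER_CUBIC)); return im
E
python3 - <<'E'
from h import *
snap("top","top0",s=1.56);snap("scene","scene0",s=1.56)
print(robot.get_state())
for n in("top","scene"):
    K,R,t=cal(n);print(n,K.tolist(),(-R.T@t),R.round(3).tolist())
E
```

```text
pics
{'clock': 0.1, 'joint_pos': array([-6.83202306e+01,  2.02601105e+01,  9.36227172e+01, -1.40569945e-04,
        6.61895089e+01, -1.38187620e-01]), 'qvel': array([-0.10388863, -0.1023581 , -0.02858145,  0.0624154 , -0.00130678,
       -0.05323096]), 'tau': array([ 1.49154002e-04, -5.94903338e+01, -3.34930944e+01,  6.98664109e-02,
        1.83667231e-02, -3.22553649e-05]), 'tcp_pos': array([ 0.23211741, -0.57982707,  0.21393709]), 'tcp_rot': array([-1.79927663e+02, -4.59299626e-05,  2.18180138e+01]), 'contact_force': array([-0.95089081,  0.03166191, -0.59927593]), 'torque': array([-0.00256294, -0.00421715,  0.02615944]), 'grip_force': 0.0, 'width': 1.000340763662536}
top [[400.42231193140793, 0.0, 253.5235034281356], [0.0, 400.42231193140793, 191.63418838911002], [0.0, 0.0, 1.0]] [ 0.37290926 -0.01421635  1.16908157] [[0.015, -1.0, -0.014], [-0.99, -0.013, -0.138], [0.138, 0.016, -0.99]]
scene [[395.0770040060634, 0.0, 253.74707294772946], [0.0, 395.0770040060634, 188.5217148329475], [0.0, 0.0, 1.0]] [-0.1211619  -0.59901549  0.68504931] [[0.648, -0.761, -0.014], [-0.45, -0.369, -0.813], [0.614, 0.533, -0.582]]
```

View pics/top0.png

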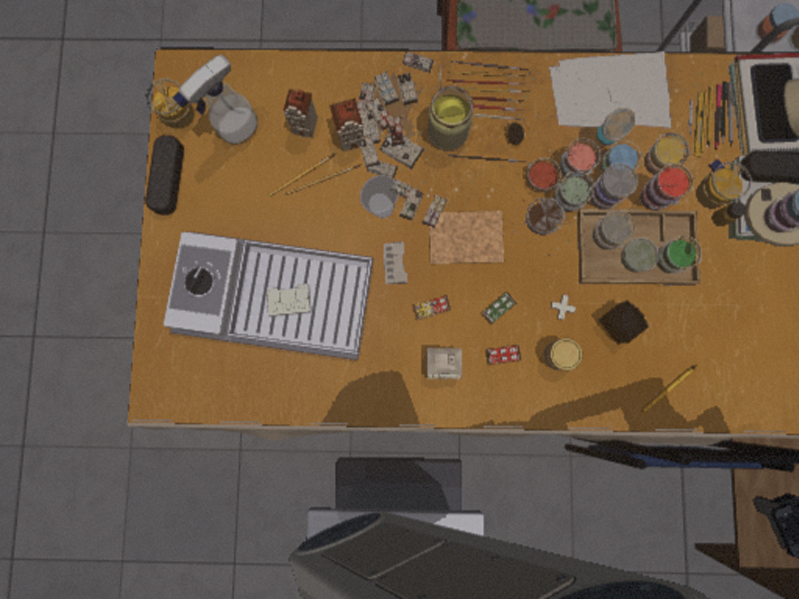

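View pics/scene0.png

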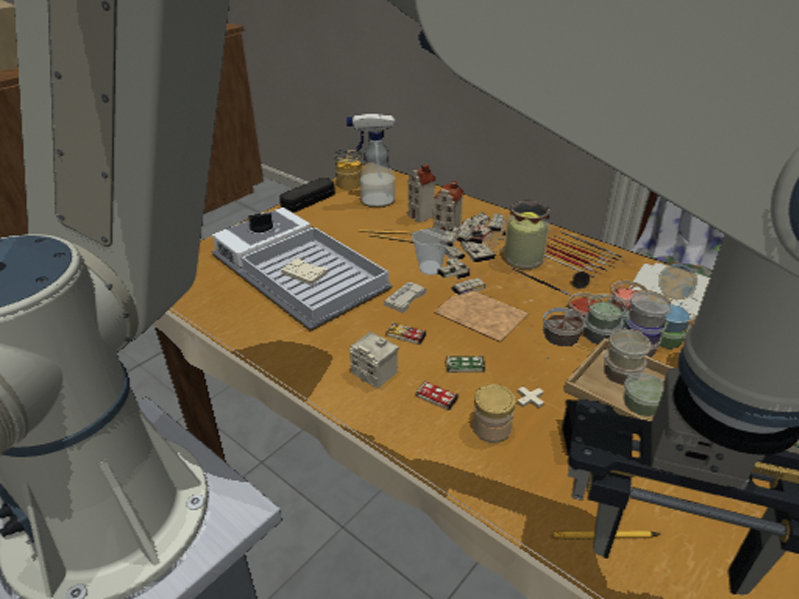

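All five pieces appear present (top view pixels).
- Tiles: red/yellow (432,307), green (499,307) and red (504,355). The heap behind them (390,130) is not to be touched.
- Cross: (564,307).
- House: the cream one at (443,363), not the black look-alike at (624,322) or the brown ones at (298,112) and (347,120).
- Relief: the one in the basket at (289,300), not relief_b at (396,263).
- Jar: the amber jar at (566,353).
- Mat: (467,237).
- Dial: (199,281).

Next is a close crop.

```bash
python3 - <<'E'
import cv2
b=cv2.imread("raw_top0.png")
a=cv2.resize(b[145:232,102:242],None,fx=5.6,fy=5.6,interpolation=cv2.INTER_CUBIC)
cv2.imwrite("pics/dry.png",a)
a=cv2.resize(b[150:250,240:390],None,fx=5.2,fy=5.2,interpolation=cv2.INTER_CUBIC)
cv2.imwrite("pics/pcs.png",a)
E
```

```text
(no output)
```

View pics/dry.png

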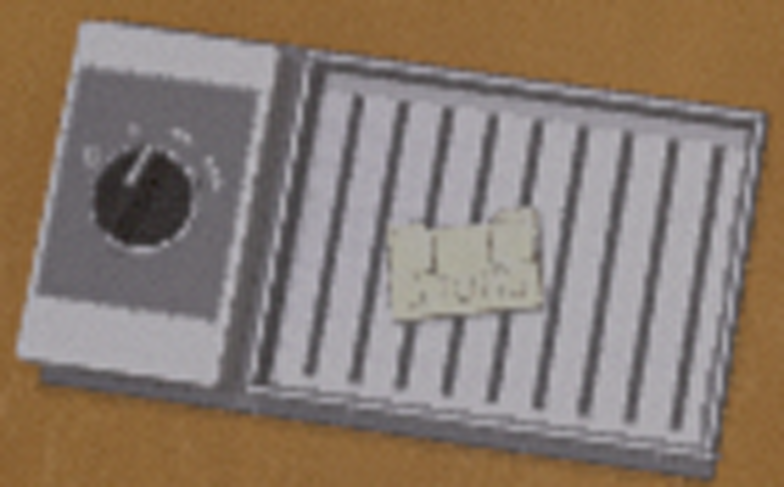

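View pics/pcs.png

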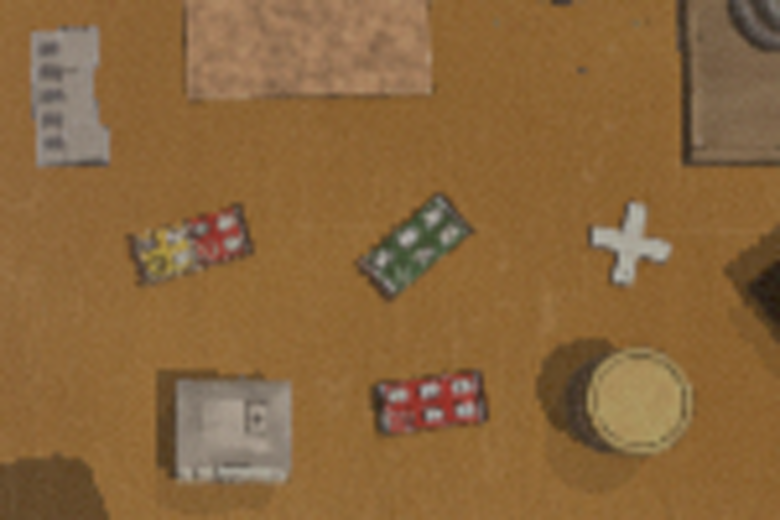

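The crop shows the dial pointer about 31° right of image-up, so it is at two dots. The relief is at crop (467,262). Tile, cross and house corners are readable, so I'll convert them to positions.

```bash
python3 - <<'E'
from h import *
C=cal("top")
D=lambda P:np.array(P)/5.6+[102,145]-.4
Q=lambda P:np.array(P)/5.2+[240,150]-.4
def rect(nm,P,z):
    w=ray("top",P,z,C)[:,:2]; r=cv2.minAreaRect((w*1000).astype(np.float32)); 
    (c,(a,b),an)=r
    if a<b: an+=90;a,b=b,a
    print(nm,"c",np.round(c,1),"long,short",round(a,1),round(b,1),"long-axis yaw",round((an+90)%180-90,1))
    return np.array(c)/1000,an
# dryer
blk=ray("top",D([(80,25),(278,47),(218,382),(20,355)]),.05,C)[:,:2]
rim=ray("top",D([(308,50),(765,112),(712,457),(245,388)]),.046,C)[:,:2]
loc=np.array([(89,178),(89,72),(-89,72),(-89,178),(89,59),(89,-179),(-89,-179),(-89,59)])/1000
W=np.r_[blk,rim]; lc=loc-loc.mean(0);Wc=W-W.mean(0)
U,S,V=np.linalg.svd(lc.T@Wc);R=V.T@U.T;o=W.mean(0)-R@loc.mean(0)
print("dryer",o,np.degrees(np.arctan2(R[1,0],R[0,0])),"res mm",((loc@R.T+o-W)*1000).round(1).tolist())
print("dial",R@[0,.125]+o)
p=ray("top",D([(130,183),(150,150)]),.082,C)[:,:2];d=p[1]-p[0];print("pointer yaw",np.degrees(np.arctan2(d[1],d[0])),p)
rect("relief",D([(390,228),(535,208),(545,305),(397,320)]),.028,)
rect("mat",Q([(185,-60),(187,97),(432,95)]),.004)
m=np.array([(430,211),(504,211),(503,264),(430,262)])/1.56;rect("mat2",m,.004)
rect("reliefb",Q([(33,30),(98,28),(110,163),(38,165)]),.011)
rect("yel",Q([(130,238),(240,206),(252,248),(140,284)]),.011)
rect("grn",Q([(440,195),(472,232),(392,298),(360,262)]),.011)
rect("red",Q([(375,383),(480,370),(486,420),(382,434)]),.011)
rect("cross",Q([(592,238),(670,248)]),.008);rect("crossv",Q([(636,203),(622,283)]),.008)
rect("houseroof",Q([(175,380),(292,380),(290,480),(177,480)]),.053)
print("jar",ray("top",Q([(638,400)]),.065,C))
E
```

```text
dryer [0.54121749 0.23729742] -7.122304896503085 res mm [[4.2, 1.0], [1.4, -1.4], [-2.7, -0.9], [-1.8, 3.4], [0.3, 0.2], [0.4, -0.2], [-0.0, -1.0], [-1.8, -1.2]]
dial [0.55671596 0.36133288]
pointer yaw -28.218551286490488 [[0.55984025 0.36008873]
 [0.57653775 0.35112865]]
relief c [528.3 202.1] long,short 76.4 50.9 long-axis yaw -82.2
mat c [ 653.4 -128.3] long,short 139.2 92.0 long-axis yaw -88.8
mat2 c [ 655.9 -130.4] long,short 141.7 103.4 long-axis yaw -89.6
reliefb c [604.3   6. ] long,short 78.4 40.6 long-axis yaw 3.1
yel c [520.3 -61.8] long,short 66.4 26.4 long-axis yaw -72.9
grn c [ 520.8 -188.1] long,short 59.2 27.2 long-axis yaw -49.5
red c [ 434.4 -195.7] long,short 58.8 28.3 long-axis yaw -82.1
cross c [ 525.  -308.6] long,short 43.7 0.0 long-axis yaw 83.3
crossv c [ 525.  -307.5] long,short 46.1 0.0 long-axis yaw -11.0
houseroof c [415.8 -84.1] long,short 62.5 53.1 long-axis yaw -89.2
jar [[ 0.43413996 -0.29602312  0.065     ]]
```

```bash
cat >> h.py <<'E'
def plan(wps,start=None,step=.05,astep=9):
    """wps: (x,y,z,yaw[,nrows]); prints rows rounded to mm / 0.5 deg, tool pointing down"""
    if start is None:
        s=robot.get_state(); start=list(s["tcp_pos"])+[s["tcp_rot"][2]]
    p=np.array(start[:3]);y=start[3]
    for w in wps:
        w=list(w); dy=(w[3]-y+180)%360-180; T=np.array(w[:3])
        n=max(1,int(np.ceil(np.linalg.norm(T-p)/step)),int(np.ceil(abs(dy)/astep)))
        if len(w)>4:n=w[4]
        P0=p.copy();Y0=y;rows=[]
        for k in range(1,n+1):
            d=P0+(T-P0)*k/n-p; c,s_=np.cos(np.radians(y)),np.sin(np.radians(y))
            l=np.round([c*d[0]+s_*d[1],s_*d[0]-c*d[1],-d[2]],3); a=-round(2*(Y0+dy*k/n-y))/2
            p=p+[c*l[0]+s_*l[1],s_*l[0]-c*l[1],-l[2]]; y=y-a
            rows.append([*map(float,l),0,0,float(a)])
        print("->",w[:4],n,"rows");print(rows)
E
python3 - <<'E'
from h import *
plan([(.42,-.1,.23,0),(.557,.361,.2,-27)])
E
```

```text
-> [0.42, -0.1, 0.23, 0] 11 rows
[[0.032, -0.034, -0.001, 0, 0, 2.0], [0.031, -0.035, -0.002, 0, 0, 2.0], [0.03, -0.037, -0.001, 0, 0, 2.0], [0.028, -0.037, -0.002, 0, 0, 2.0], [0.027, -0.038, -0.001, 0, 0, 2.0], [0.025, -0.039, -0.002, 0, 0, 2.0], [0.025, -0.041, -0.001, 0, 0, 2.0], [0.023, -0.04, -0.002, 0, 0, 2.0], [0.021, -0.042, -0.001, 0, 0, 2.0], [0.02, -0.042, -0.002, 0, 0, 2.0], [0.018, -0.044, -0.001, 0, 0, 2.0]]
-> [0.557, 0.361, 0.2, -27] 10 rows
[[0.014, -0.046, 0.003, 0, 0, 2.5], [0.011, -0.047, 0.003, 0, 0, 3.0], [0.009, -0.047, 0.003, 0, 0, 2.5], [0.007, -0.047, 0.003, 0, 0, 2.5], [0.005, -0.048, 0.003, 0, 0, 3.0], [0.003, -0.048, 0.003, 0, 0, 2.5], [0.0, -0.048, 0.003, 0, 0, 3.0], [-0.002, -0.048, 0.003, 0, 0, 2.5], [-0.004, -0.048, 0.003, 0, 0, 2.5], [-0.007, -0.048, 0.003, 0, 0, 3.0]]
```

{"name": "apply_moves", "arguments": {
  "deltas": [
    [[0.032,-0.034,-0.001,0,0,2],[0.031,-0.035,-0.002,0,0,2],[0.03,-0.037,-0.001,0,0,2],[0.028,-0.037,-0.002,0,0,2],[0.027,-0.038,-0.001,0,0,2],[0.025,-0.039,-0.002,0,0,2],[0.025,-0.041,-0.001,0,0,2],[0.023,-0.04,-0.002,0,0,2],[0.021,-0.042,-0.001,0,0,2],[0.02,-0.042,-0.002,0,0,2],[0.018,-0.044,-0.001,0,0,2]]
  ],
  "gripper": -1
}}

```text
clock: 1.48
tcp_pos: [0.42, -0.0985, 0.2306]
tcp_rot: [180.0, -0.0, -0.3]
contact_force: [0.1, -0.3, -0.7]
width: 1.0
grip_force: 0.0
```

{"name": "apply_moves", "arguments": {
  "deltas": [
    [[0.014,-0.046,0.003,0,0,2.5],[0.011,-0.047,0.003,0,0,3],[0.009,-0.047,0.003,0,0,2.5],[0.007,-0.047,0.003,0,0,2.5],[0.005,-0.048,0.003,0,0,3],[0.003,-0.048,0.003,0,0,2.5],[0,-0.048,0.003,0,0,3],[-0.002,-0.048,0.003,0,0,2.5],[-0.004,-0.048,0.003,0,0,2.5],[-0.007,-0.048,0.003,0,0,3],[0,0,0,0,0,0],[0,0,0,0,0,0]]
  ]
}}

```text
clock: 2.98
tcp_pos: [0.5563, 0.3602, 0.1999]
tcp_rot: [179.9, 0.0, -27.1]
contact_force: [-0.2, -0.9, -0.2]
width: 1.0
grip_force: 0.0
```

```bash
python3 - <<'E'
from h import *
s=robot.get_state();print(s["tcp_pos"],s["tcp_rot"],s["joint_pos"].round(1))
c=cal("wrist");im=snap("wrist","w1")
b=cv2.imread("raw_w1.png")
for P,col in(((.557,.361,.082),(0,0,255)),((.557+.021*np.cos(np.radians(-27)),.361+.021*np.sin(np.radians(-27)),.082),(0,255,0)),((*s["tcp_pos"][:2],.082),(255,0,0))):
    q=proj("wrist",P,c)[0];print(q);cv2.drawMarker(b,tuple(int(v) for v in q),col,0,8,1)
cv2.imwrite("pics/w1.png",cv2.resize(b,None,fx=1.5,fy=1.5))
E
```

```text
[0.55634354 0.360174   0.19991719] [ 1.79907773e+02  3.12986820e-02 -2.71249373e+01] [ 32.8  24.4  89.3  -0.   66.4 149.9]
[255.68145851 189.66275685]
[255.61285155 167.68477944]
[256.78072902 189.87535344]
```

View pics/w1.png

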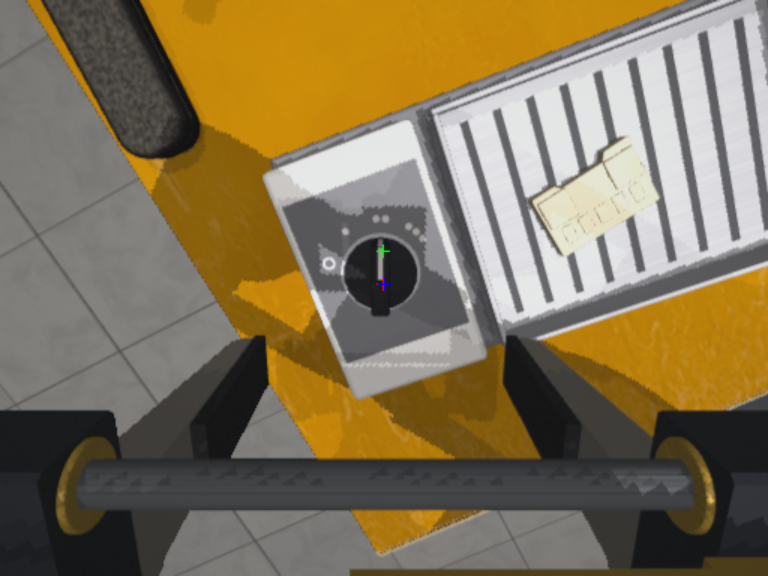

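The wrist view confirms two dots. The bar centre is at (380,277), about 4 mm ahead of my estimate. I'll correct that, then descend and grip.

{"name": "apply_moves", "arguments": {
  "deltas": [
    [[0.004,-0.003,0.034,0,0,0],[0,0,0.034,0,0,0],[0,0,0.034,0,0,0],[0,0,0.02,0,0,0],[0,0,0.013,0,0,0],[0,0,0,0,0,0]]
  ]
}}

```text
clock: 3.78
tcp_pos: [0.5618, 0.3613, 0.0654]
tcp_rot: [180.0, 0.0, -27.2]
contact_force: [-0.3, 0.8, 0.4]
width: 1.001
grip_force: 0.0
```

{"name": "apply_moves", "arguments": {
  "deltas": [
    [[0,0,0,0,0,0],[0,0,0,0,0,0],[0,0,0,0,0,0],[0,0,0,0,0,0],[0,0,0,0,0,0],[0,0,0,0,0,0],[0,0,0,0,0,0],[0,0,0,0,0,0]]
  ],
  "gripper": 1,
  "newtons": 15
}}

```text
clock: 4.78
tcp_pos: [0.5618, 0.3617, 0.0655]
tcp_rot: [180.0, 0.0, -27.2]
contact_force: [0.3, 0.7, -0.4]
width: 0.15
grip_force: 0.0
```

{"name": "apply_moves", "arguments": {
  "deltas": [
    [[0,0,0,0,0,0],[0,0,0,0,0,0],[0,0,0,0,0,0],[0,0,0,0,0,-10],[0,0,0,0,0,-10],[0,0,0,0,0,-10],[0,0,0,0,0,-10],[0,0,0,0,0,-10],[0,0,0,0,0,-10],[0,0,0,0,0,-10],[0,0,0,0,0,-10],[0,0,0,0,0,0]]
  ]
}}

```text
clock: 6.28
tcp_pos: [0.5603, 0.3668, 0.0656]
tcp_rot: [-179.7, -0.3, 52.9]
contact_force: [-9.6, 19.5, -2.4]
width: 0.132
grip_force: 15.0
```

{"name": "apply_moves", "arguments": {
  "deltas": [
    [[0,0,0,0,0,0],[0,0,0,0,0,0],[0,0,0,0,0,0],[0,0,0,0,0,0],[0,0,0,0,0,0],[0,0,0,0,0,0],[0,0,-0.04,0,0,0],[0,0,-0.04,0,0,0],[0,0,-0.04,0,0,0],[0,0,0,0,0,0]]
  ],
  "gripper": -1
}}

```text
clock: 7.52
tcp_pos: [0.5637, 0.3629, 0.1894]
tcp_rot: [179.9, -0.3, 52.8]
contact_force: [-0.2, -0.7, 0.3]
width: 0.996
grip_force: 0.0
```

```bash
python3 - <<'E'
from h import *
s=robot.get_state();print(s["tcp_pos"],s["tcp_rot"],s["joint_pos"].round(1))
c=cal("wrist");im=snap("wrist","w2")
b=cv2.imread("raw_w2.png")
# relief mask: cream, brightish yellow tint
hsv=cv2.cvtColor(b,cv2.COLOR_BGR2HSV)
m=cv2.inRange(hsv,(18,30,150),(38,110,255))
m=cv2.morphologyEx(m,cv2.MORPH_OPEN,np.ones((3,3)))
cs,_=cv2.findContours(m,0,2);cs=sorted(cs,key=cv2.contourArea)[-3:]
for k in cs:
    w=ray("wrist",k[:,0],.026,c)[:,:2]*1000; print(cv2.contourArea(k),k[:,0].mean(0),cv2.minAreaRect(w.astype(np.float32)))
    cv2.drawContours(b,[k],-1,(0,0,255),1)
cv2.imwrite("pics/w2.png",cv2.resize(b,None,fx=1.5,fy=1.5))
E
```

```text
[0.56373218 0.36286739 0.18939601] [179.8749786   -0.34260725  52.81697978] [32.6 25.3 89.3  0.  65.1 69.8]
20.0 [295.    275.125] ((530.9288940429688, 241.61669921875), (9.437127113342285, 4.460783958435059), 11.975724220275879)
645.5 [308.55102041 288.95918367] ((535.5043334960938, 216.01931762695312), (53.623592376708984, 27.632535934448242), 35.572479248046875)
```

View pics/w2.png

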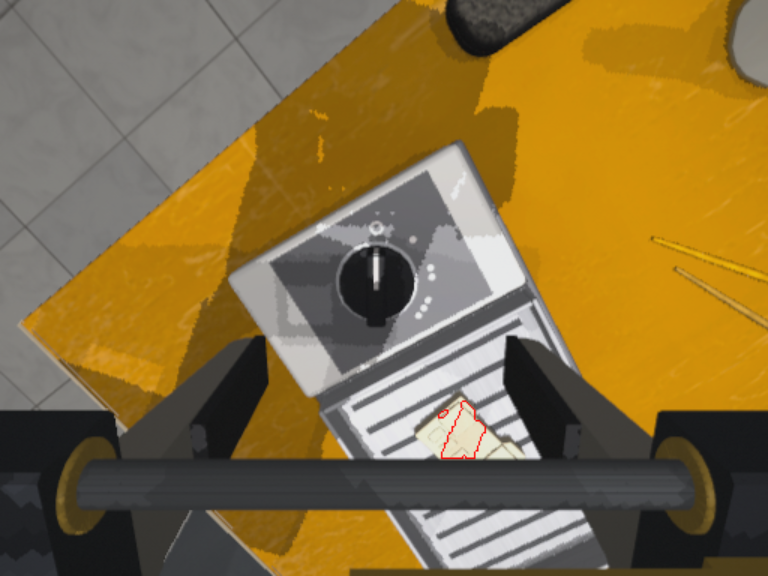

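Dial is at off (pointer at the ring, (376,228)). Next, move over the relief.

```bash
python3 - <<'E'
from h import *
plan([(.528,.202,.2,98)])
E
```

```text
-> [0.528, 0.202, 0.2, 98] 6 rows
[[-0.025, 0.012, -0.002, 0, 0, -7.5], [-0.026, 0.008, -0.002, 0, 0, -7.5], [-0.027, 0.005, -0.002, 0, 0, -7.5], [-0.027, 0.001, -0.003, 0, 0, -7.5], [-0.027, -0.003, -0.002, 0, 0, -7.5], [-0.027, -0.005, -0.002, 0, 0, -7.5]]
```

{"name": "apply_moves", "arguments": {
  "deltas": [
    [[-0.025,0.012,-0.002,0,0,-7.5],[-0.026,0.008,-0.002,0,0,-7.5],[-0.027,0.005,-0.002,0,0,-7.5],[-0.027,0.001,-0.003,0,0,-7.5],[-0.027,-0.003,-0.002,0,0,-7.5],[-0.027,-0.005,-0.002,0,0,-7.5],[0,0,0,0,0,0],[0,0,0,0,0,0]]
  ]
}}

```text
clock: 8.57
tcp_pos: [0.5276, 0.2016, 0.1978]
tcp_rot: [-180.0, -0.0, 97.7]
contact_force: [-0.0, -0.5, -0.7]
width: 0.997
grip_force: 0.0
```

```bash
cat >> h.py <<'E'
def meas(f,z,lo,hi,view=False,mina=300,ker=5):
    s=robot.get_state(); c=cal("wrist"); im=np.array(robot.capture("wrist")); b=cv2.cvtColor(im,cv2.COLOR_RGB2BGR); cv2.imwrite(f"raw_{f}.png",b)
    m=cv2.inRange(cv2.cvtColor(b,cv2.COLOR_BGR2HSV),lo,hi); m[300:]=0; m[225:,:180]=0; m[225:,335:]=0
    m=cv2.morphologyEx(m,cv2.MORPH_CLOSE,np.ones((ker,ker))); m=cv2.morphologyEx(m,cv2.MORPH_OPEN,np.ones((3,3)))
    cs=[k for k in cv2.findContours(m,0,2)[0] if cv2.contourArea(k)>mina]
    print("tcp",s["tcp_pos"].round(4),"yaw",round(s["tcp_rot"][2],1))
    for k in cs:
        cv2.drawContours(b,[k],-1,(0,0,255),1)
        (cx,cy),(a,d),an=cv2.minAreaRect((ray("wrist",k[:,0],z,c)[:,:2]*1000).astype(np.float32))
        if a<d: an+=90;a,d=d,a
        print(cv2.contourArea(k),k[:,0].mean(0).round(),"c",round(cx,1),round(cy,1),"L,S",round(a,1),round(d,1),"longyaw",round((an+90)%180-90,1))
    cv2.imwrite(f"pics/{f}.png",cv2.resize(b,None,fx=1.5,fy=1.5))
E
python3 - <<'E'
from h import *
meas("w3",.027,(20,18,90),(40,130,255))
E
```

```text
tcp [0.5276 0.2016 0.1978] yaw 97.7
2941.0 [262. 160.] c 531.2 205.3 L,S 77.2 51.8 longyaw -82.3
```

View pics/w3.png

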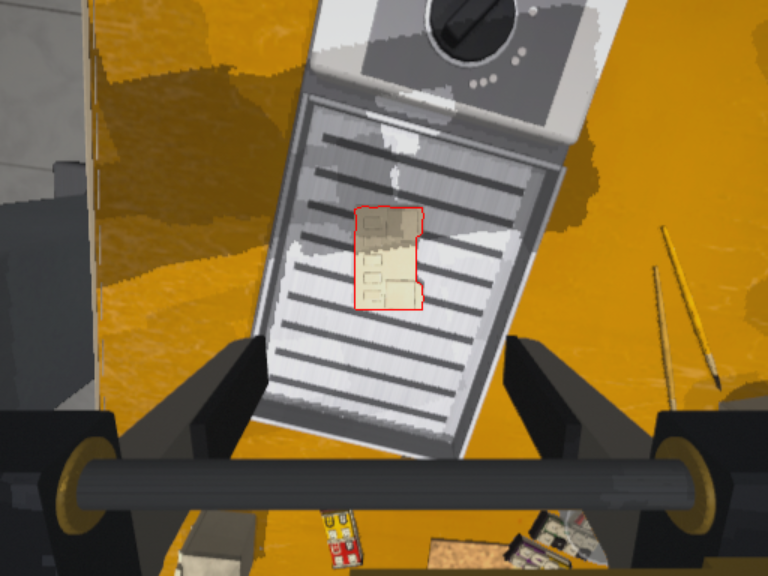

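The mask fits the relief well (crop centre (390,258), 77×52 mm). Descend.

{"name": "apply_moves", "arguments": {
  "deltas": [
    [[0.003,0.003,0.04,0,0,0],[0,0,0.04,0,0,0],[0,0,0.04,0,0,0],[0,0,0.03,0,0,0],[0,0,0.02,0,0,0],[0,0,0.008,0,0,0],[0,0,0,0,0,0],[0,0,0,0,0,0]]
  ]
}}

```text
clock: 9.62
tcp_pos: [0.531, 0.2051, 0.0214]
tcp_rot: [179.9, -0.0, 97.8]
contact_force: [0.4, -0.6, 0.2]
width: 0.996
grip_force: 0.0
```

{"name": "apply_moves", "arguments": {
  "deltas": [
    [[0,0,0,0,0,0],[0,0,0,0,0,0],[0,0,0,0,0,0],[0,0,0,0,0,0],[0,0,0,0,0,0],[0,0,0,0,0,0],[0,0,0,0,0,0],[0,0,0,0,0,0]]
  ],
  "gripper": 1,
  "newtons": 20
}}

```text
clock: 10.62
tcp_pos: [0.5303, 0.2046, 0.0207]
tcp_rot: [-180.0, 0.0, 97.8]
contact_force: [0.1, 0.1, 2.8]
width: 0.566
grip_force: 19.9
```

```bash
python3 - <<'E'
from h import *
plan([(.5303,.2046,.13,98,3),(.655,-.129,.13,90,9),(.655,-.129,.03,90,3),(.655,-.129,.011,90,2)])
E
```

```text
-> [0.5303, 0.2046, 0.13, 98] 3 rows
[[-0.0, -0.0, -0.036, 0, 0, 0.0], [-0.0, -0.0, -0.037, 0, 0, 0.0], [-0.0, -0.0, -0.036, 0, 0, 0.0]]
-> [0.655, -0.129, 0.13, 90] 9 rows
[[-0.039, 0.009, -0.0, 0, 0, 1.0], [-0.038, 0.009, -0.0, 0, 0, 0.5], [-0.038, 0.01, -0.0, 0, 0, 1.0], [-0.039, 0.01, -0.0, 0, 0, 1.0], [-0.038, 0.011, -0.0, 0, 0, 1.0], [-0.037, 0.012, -0.0, 0, 0, 0.5], [-0.038, 0.012, -0.0, 0, 0, 1.0], [-0.038, 0.012, -0.0, 0, 0, 1.0], [-0.037, 0.014, -0.0, 0, 0, 1.0]]
-> [0.655, -0.129, 0.03, 90] 3 rows
[[0.0, -0.0, 0.033, 0, 0, 0.0], [0.0, -0.0, 0.033, 0, 0, 0.0], [0.0, -0.0, 0.034, 0, 0, 0.0]]
-> [0.655, -0.129, 0.011, 90] 2 rows
[[0.0, -0.0, 0.009, 0, 0, 0.0], [0.0, -0.0, 0.01, 0, 0, 0.0]]
```

{"name": "apply_moves", "arguments": {
  "deltas": [
    [[0,0,-0.036,0,0,0],[0,0,-0.037,0,0,0],[0,0,-0.036,0,0,0],[-0.039,0.009,0,0,0,1],[-0.038,0.009,0,0,0,0.5],[-0.038,0.01,0,0,0,1],[-0.039,0.01,0,0,0,1],[-0.038,0.011,0,0,0,1],[-0.037,0.012,0,0,0,0.5],[-0.038,0.012,0,0,0,1],[-0.038,0.012,0,0,0,1],[-0.037,0.014,0,0,0,1]]
  ]
}}

```text
clock: 12.12
tcp_pos: [0.6553, -0.1303, 0.1291]
tcp_rot: [-180.0, -0.0, 89.8]
contact_force: [-0.2, -0.1, -0.6]
width: 0.566
grip_force: 20.0
```

{"name": "apply_moves", "arguments": {
  "deltas": [
    [[0,0,0,0,0,0],[0,0,0.033,0,0,0],[0,0,0.033,0,0,0],[0,0,0.034,0,0,0],[0,0,0.009,0,0,0],[0,0,0.008,0,0,0],[0,0,0,0,0,0],[0,0,0,0,0,0]]
  ]
}}

```text
clock: 13.12
tcp_pos: [0.656, -0.1292, 0.0137]
tcp_rot: [179.9, 0.0, 89.8]
contact_force: [-0.6, -0.4, -0.9]
width: 0.565
grip_force: 20.0
```

{"name": "apply_moves", "arguments": {
  "deltas": [
    [[0,0,0.004,0,0,0],[0,0,0.001,0,0,0],[0,0,0,0,0,0]]
  ]
}}

```text
clock: 13.5
tcp_pos: [0.6558, -0.1292, 0.0087]
tcp_rot: [179.9, 0.0, 89.8]
contact_force: [-2.1, -0.2, 7.2]
width: 0.564
grip_force: 20.0
```

{"name": "apply_moves", "arguments": {
  "deltas": [
    [[0,0,0,0,0,0],[0,0,0,0,0,0],[0,0,0,0,0,0],[0,0,0,0,0,0],[0,0,-0.05,0,0,0],[0,0,-0.05,0,0,0],[0,0,-0.05,0,0,0],[0,0,-0.04,0,0,0],[0,0,0,0,0,0],[0,0,0,0,0,0]]
  ],
  "gripper": -1
}}

```text
clock: 14.75
tcp_pos: [0.6547, -0.129, 0.1968]
tcp_rot: [-179.9, -0.0, 89.8]
contact_force: [-0.5, -0.8, -0.6]
width: 0.998
grip_force: 0.0
```

```bash
python3 - <<'E'
from h import *
meas("w4",.014,(20,18,90),(40,130,255))
plan([(.52,-.062,.2,107)])
E
```

```text
tcp [ 0.6547 -0.129   0.1968] yaw 89.8
2581.0 [262. 172.] c 657.5 -128.6 L,S 76.8 51.3 longyaw -89.8
2378.5 [ 30. 134.] c 391.5 -87.1 L,S 67.7 51.0 longyaw 89.7
2465.5 [477. 155.] c 901.1 -121.0 L,S 140.4 62.8 longyaw -89.8
992.0 [306. 117.] c 709.2 -65.8 L,S 55.8 23.6 longyaw -23.4
315.0 [136. 106.] c 526.0 -57.1 L,S 26.6 23.7 longyaw 16.9
1771.0 [329.  63.] c 730.0 -6.2 L,S 62.5 61.2 longyaw -22.9
2972.5 [204.  46.] c 607.6 6.4 L,S 77.3 41.7 longyaw 4.2
2212.5 [421.  54.] c 830.5 -0.5 L,S 68.9 47.0 longyaw 59.2
869.0 [486.  23.] c 889.6 22.5 L,S 53.3 35.4 longyaw 74.5
852.5 [389.  20.] c 788.8 29.4 L,S 35.8 26.2 longyaw 71.7
-> [0.52, -0.062, 0.2, 107] 4 rows
[[0.017, -0.034, -0.001, 0, 0, -4.5], [0.019, -0.032, -0.001, 0, 0, -4.0], [0.021, -0.031, -0.001, 0, 0, -4.5], [0.024, -0.029, -0.001, 0, 0, -4.0]]
```

The relief lies centred on the mat. On to the yellow/red tile, with a mask of "not table colour" near the image centre.

{"name": "apply_moves", "arguments": {
  "deltas": [
    [[0.017,-0.034,-0.001,0,0,-4.5],[0.019,-0.032,-0.001,0,0,-4],[0.021,-0.031,-0.001,0,0,-4.5],[0.024,-0.029,-0.001,0,0,-4],[0,0,0,0,0,0],[0,0,0,0,0,0]]
  ]
}}

```text
clock: 15.55
tcp_pos: [0.521, -0.0623, 0.201]
tcp_rot: [-180.0, -0.0, 106.8]
contact_force: [0.6, -0.7, -0.1]
width: 0.999
grip_force: 0.0
```

```bash
cat >> h.py <<'E'
def measnt(f,z,rad=75,mina=200,ker=5):
    "centre blob not of the table's colour"
    s=robot.get_state(); c=cal("wrist"); b=cv2.cvtColor(np.array(robot.capture("wrist")),cv2.COLOR_RGB2BGR); cv2.imwrite(f"raw_{f}.png",b)
    h=cv2.cvtColor(b,cv2.COLOR_BGR2HSV); m=255-cv2.inRange(h,(14,170,40),(24,255,255))
    w=np.zeros_like(m); cv2.circle(w,(256,185),rad,255,-1); m&=w
    m=cv2.morphologyEx(m,cv2.MORPH_CLOSE,np.ones((ker,ker))); m=cv2.morphologyEx(m,cv2.MORPH_OPEN,np.ones((3,3)))
    print("tcp",s["tcp_pos"].round(4),"yaw",round(s["tcp_rot"][2],1))
    for k in cv2.findContours(m,0,2)[0]:
        if cv2.contourArea(k)<mina: continue
        cv2.drawContours(b,[k],-1,(255,0,255),1)
        (cx,cy),(a,d),an=cv2.minAreaRect((ray("wrist",k[:,0],z,c)[:,:2]*1000).astype(np.float32))
        if a<d: an+=90;a,d=d,a
        an=(an+90)%180-90; t=np.radians(s["tcp_rot"][2]); dx,dy=cx/1000-s["tcp_pos"][0],cy/1000-s["tcp_pos"][1]
        print(cv2.contourArea(k),k[:,0].mean(0).round(),"c",round(cx,1),round(cy,1),"L,S",round(a,1),round(d,1),"longyaw",round(an,1),"tool shift x,y",round(np.cos(t)*dx+np.sin(t)*dy,4),round(np.sin(t)*dx-np.cos(t)*dy,4),"turn",round((s["tcp_rot"][2]-an+90)%180-90,1))
    cv2.imwrite(f"pics/{f}.png",cv2.resize(b,None,fx=1.5,fy=1.5))
E
python3 - <<'E'
from h import *
measnt("w5",.011)
E
```

```text
tcp [ 0.521  -0.0623  0.201 ] yaw 106.8
220.5 [227. 248.] c 516.3 -163.2 L,S 33.7 18.6 longyaw -12.3 tool shift x,y -0.0953 -0.0337 turn -60.9
290.0 [321. 212.] c 611.2 -86.6 L,S 58.6 10.3 longyaw -87.5 tool shift x,y -0.0493 0.0793 turn 14.3
1238.5 [260. 173.] c 523.8 -61.5 L,S 63.9 27.8 longyaw -73.7 tool shift x,y -0.0001 0.0029 turn 0.5
```

View pics/w5.png

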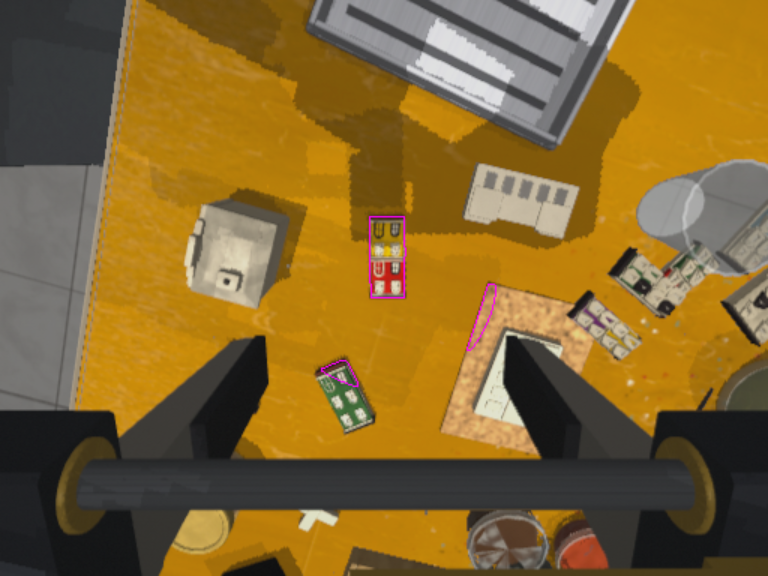

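The picture shows the tile outlined exactly at (388,257). The green tile, house and relief are all in place. Grip it.

{"name": "apply_moves", "arguments": {
  "deltas": [
    [[0,0.003,0.045,0,0,0],[0,0,0.045,0,0,0],[0,0,0.045,0,0,0],[0,0,0.035,0,0,0],[0,0,0.015,0,0,0],[0,0,0.01,0,0,0],[0,0,0,0,0,0]]
  ],
  "gripper": -0.3
}}

```text
clock: 16.48
tcp_pos: [0.5239, -0.0614, 0.0067]
tcp_rot: [180.0, 0.0, 106.8]
contact_force: [-0.2, 0.2, -0.3]
width: 0.648
grip_force: 0.0
```

{"name": "apply_moves", "arguments": {
  "deltas": [
    [[0,0,0,0,0,0],[0,0,0,0,0,0],[0,0,0,0,0,0],[0,0,0,0,0,0],[0,0,0,0,0,0],[0,0,0,0,0,0],[0,0,-0.05,0,0,0],[0,0,-0.05,0,0,0],[0,0,-0.04,0,0,0],[0,0,0,0,0,0]]
  ],
  "gripper": 1
}}

```text
clock: 17.73
tcp_pos: [0.5257, -0.0615, 0.1498]
tcp_rot: [179.7, 0.1, 106.8]
contact_force: [0.4, -0.3, 0.5]
width: 0.009
grip_force: 0.0
```

```bash
cat >> h.py <<'E'
def D2W(x,y):
    t=np.radians(-7.2); return .543+np.cos(t)*x-np.sin(t)*y,.239+np.sin(t)*x+np.cos(t)*y
E
python3 - <<'E'
from h import *
s=robot.get_state();print(s["tcp_pos"],s["width"])
for q in((40,15),(-40,15),(40,-60),(-40,-60),(40,-130),(-40,-130)):print(q,np.round(D2W(q[0]/1e3,q[1]/1e3),4))
x,y=D2W(.04,.015)
plan([(x,y,.145,83),(x,y,.025,83,4)])
E
```

```text
[ 0.52568443 -0.06152796  0.14981532] 0.008677516165653452
(40, 15) [0.5846 0.2489]
(-40, 15) [0.5052 0.2589]
(40, -60) [0.5752 0.1745]
(-40, -60) [0.4958 0.1845]
(40, -130) [0.5664 0.105 ]
(-40, -130) [0.487 0.115]
-> [np.float64(0.5845645865560437), np.float64(0.248868391177145), 0.145, 83] 7 rows
[[0.04, 0.021, 0.001, 0, 0, 3.5], [0.041, 0.018, 0.0, 0, 0, 3.5], [0.042, 0.016, 0.001, 0, 0, 3.0], [0.044, 0.014, 0.001, 0, 0, 3.5], [0.043, 0.011, 0.0, 0, 0, 3.5], [0.045, 0.008, 0.001, 0, 0, 3.5], [0.044, 0.006, 0.001, 0, 0, 3.5]]
-> [np.float64(0.5845645865560437), np.float64(0.248868391177145), 0.025, 83] 4 rows
[[0.0, -0.0, 0.03, 0, 0, 0.0], [0.0, -0.0, 0.03, 0, 0, 0.0], [0.0, -0.0, 0.03, 0, 0, 0.0], [0.0, -0.0, 0.03, 0, 0, 0.0]]
```

Shut on nothing, so I'll look again.

{"name": "apply_moves", "arguments": {
  "deltas": [
    [[0,0,-0.05,0,0,0],[0,0,0,0,0,0],[0,0,0,0,0,0],[0,0,0,0,0,0],[0,0,0,0,0,0]]
  ],
  "gripper": -0.3
}}

```text
clock: 18.35
tcp_pos: [0.5228, -0.0612, 0.1954]
tcp_rot: [-179.9, -0.0, 106.8]
contact_force: [-0.3, 0.5, 0.2]
width: 0.523
grip_force: 0.0
```

```bash
python3 - <<'E'
from h import *
measnt("w6",.011,rad=100)
E
```

```text
tcp [ 0.5228 -0.0612  0.1954] yaw 106.8
2075.5 [220. 258.] c 507.6 -180.3 L,S 99.8 53.8 longyaw -36.2 tool shift x,y -0.1096 -0.0491 turn -37.0
2520.0 [327. 228.] c 617.2 -110.9 L,S 117.7 52.4 longyaw 78.2 tool shift x,y -0.0749 0.076 turn 28.6
1274.5 [259. 173.] c 524.5 -61.3 L,S 64.3 27.3 longyaw -72.6 tool shift x,y -0.0006 0.0016 turn -0.6
1508.0 [173. 165.] c 430.2 -92.1 L,S 80.3 31.4 longyaw -88.6 tool shift x,y -0.0028 -0.0976 turn 15.4
1041.0 [326. 134.] c 589.6 6.2 L,S 47.4 42.9 longyaw 4.1 tool shift x,y 0.0452 0.0834 turn -77.3
```

View pics/w6.png

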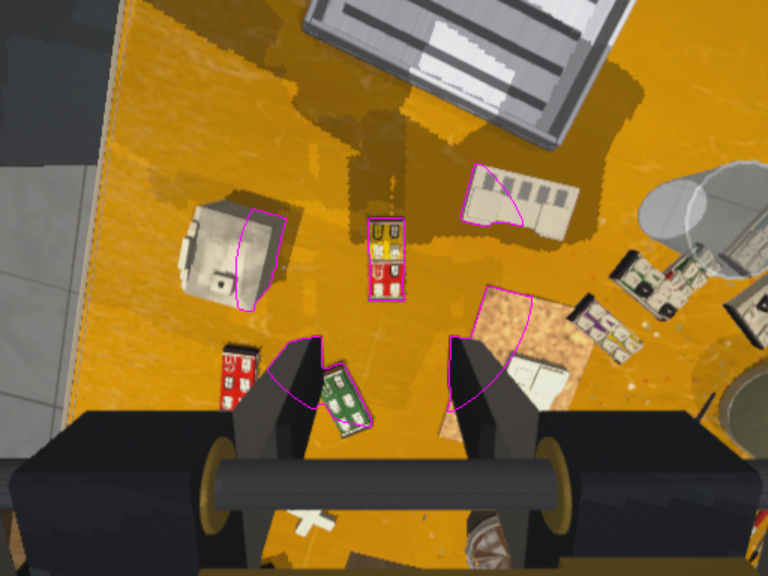

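The tile is still in place at (387,258). Retry lower, and check the grip before lifting.

{"name": "apply_moves", "arguments": {
  "deltas": [
    [[0,0.002,0.045,0,0,0],[0,0,0.045,0,0,0],[0,0,0.045,0,0,0],[0,0,0.035,0,0,0],[0,0,0.015,0,0,0],[0,0,0.008,0,0,0],[0,0,0,0,0,0],[0,0,0,0,0,0]]
  ],
  "gripper": -0.3
}}

```text
clock: 19.4
tcp_pos: [0.5263, -0.0608, 0.0046]
tcp_rot: [179.9, 0.0, 106.8]
contact_force: [0.1, 0.3, -0.7]
width: 0.647
grip_force: 0.0
```

{"name": "apply_moves", "arguments": {
  "deltas": [
    [[0,0,0,0,0,0],[0,0,0,0,0,0],[0,0,0,0,0,0],[0,0,0,0,0,0],[0,0,0,0,0,0],[0,0,0,0,0,0],[0,0,0,0,0,0],[0,0,0,0,0,0]]
  ],
  "gripper": 1
}}

```text
clock: 20.4
tcp_pos: [0.5255, -0.0607, 0.0037]
tcp_rot: [180.0, 0.0, 106.8]
contact_force: [-1.6, -0.5, 5.0]
width: 0.3
grip_force: 20.0
```

Held now (28 mm). Lift and carry to the basket's back-left slot.

```bash
python3 - <<'E'
from h import *
x,y=D2W(.04,.015); s=robot.get_state();a=s["tcp_pos"]
plan([(a[0],a[1],.12,106.8,3),(x,y,.12,83,7),(x,y,.025,83,4)])
E
```

```text
-> [np.float64(0.5254741716585717), np.float64(-0.06072871184550712), 0.12, 106.8] 3 rows
[[0.0, 0.0, -0.039, 0, 0, 0.0], [0.0, 0.0, -0.039, 0, 0, 0.0], [0.0, 0.0, -0.038, 0, 0, 0.0]]
-> [np.float64(0.5845645865560437), np.float64(0.248868391177145), 0.12, 83] 7 rows
[[0.04, 0.021, -0.0, 0, 0, 3.5], [0.041, 0.018, -0.0, 0, 0, 3.5], [0.042, 0.016, -0.0, 0, 0, 3.0], [0.043, 0.014, -0.0, 0, 0, 3.5], [0.044, 0.011, -0.0, 0, 0, 3.5], [0.044, 0.008, -0.0, 0, 0, 3.5], [0.045, 0.006, -0.0, 0, 0, 3.5]]
-> [np.float64(0.5845645865560437), np.float64(0.248868391177145), 0.025, 83] 4 rows
[[-0.0, -0.0, 0.024, 0, 0, 0.0], [-0.0, -0.0, 0.023, 0, 0, 0.0], [-0.0, -0.0, 0.024, 0, 0, 0.0], [-0.0, -0.0, 0.024, 0, 0, 0.0]]
```

{"name": "apply_moves", "arguments": {
  "deltas": [
    [[0,0,-0.039,0,0,0],[0,0,-0.039,0,0,0],[0,0,-0.038,0,0,0],[0.04,0.021,0,0,0,3.5],[0.041,0.018,0,0,0,3.5],[0.042,0.016,0,0,0,3],[0.043,0.014,0,0,0,3.5],[0.044,0.011,0,0,0,3.5],[0.044,0.008,0,0,0,3.5],[0.045,0.006,0,0,0,3.5],[0,0,0,0,0,0]]
  ]
}}

```text
clock: 21.78
tcp_pos: [0.5851, 0.252, 0.1191]
tcp_rot: [180.0, -0.0, 83.0]
contact_force: [-0.9, -1.1, -0.2]
width: 0.299
grip_force: 20.0
```

{"name": "apply_moves", "arguments": {
  "deltas": [
    [[0,0,0.03,0,0,0],[0,0,0.03,0,0,0],[0,0,0.025,0,0,0],[0,0,0.01,0,0,0],[0,0,0.002,0,0,0],[0,0,0,0,0,0]]
  ]
}}

```text
clock: 22.52
tcp_pos: [0.5854, 0.2492, 0.0233]
tcp_rot: [180.0, -0.0, 82.8]
contact_force: [-0.5, -0.4, 0.6]
width: 0.294
grip_force: 20.0
```

{"name": "apply_moves", "arguments": {
  "deltas": [
    [[0,0,0.001,0,0,0],[0,0,0,0,0,0],[0,0,0,0,0,0],[0,0,0,0,0,0],[0,0,-0.05,0,0,0],[0,0,-0.05,0,0,0],[0,0,-0.05,0,0,0],[0,0,0,0,0,0]]
  ],
  "gripper": 0
}}

```text
clock: 23.52
tcp_pos: [0.5874, 0.2503, 0.1762]
tcp_rot: [179.6, -0.2, 82.8]
contact_force: [-0.1, 0.1, 0.8]
width: 0.502
grip_force: 0.0
```

```bash
python3 - <<'E'
from h import *
print(robot.get_state()["width"])
plan([(.524,-.187,.2,130,10)])
E
```

```text
0.5015148609982607
-> [0.524, -0.187, 0.2, 130] 10 rows
[[-0.044, -0.001, -0.002, 0, 0, -4.5], [-0.044, -0.004, -0.003, 0, 0, -5.0], [-0.044, -0.008, -0.002, 0, 0, -4.5], [-0.042, -0.012, -0.003, 0, 0, -5.0], [-0.042, -0.015, -0.002, 0, 0, -4.5], [-0.04, -0.018, -0.002, 0, 0, -5.0], [-0.038, -0.022, -0.003, 0, 0, -4.5], [-0.037, -0.025, -0.002, 0, 0, -4.5], [-0.035, -0.027, -0.002, 0, 0, -5.0], [-0.032, -0.031, -0.003, 0, 0, -4.5]]
```

{"name": "apply_moves", "arguments": {
  "deltas": [
    [[-0.044,-0.001,-0.002,0,0,-4.5],[-0.044,-0.004,-0.003,0,0,-5],[-0.044,-0.008,-0.002,0,0,-4.5],[-0.042,-0.012,-0.003,0,0,-5],[-0.042,-0.015,-0.002,0,0,-4.5],[-0.04,-0.018,-0.002,0,0,-5],[-0.038,-0.022,-0.003,0,0,-4.5],[-0.037,-0.025,-0.002,0,0,-4.5],[-0.035,-0.027,-0.002,0,0,-5],[-0.032,-0.031,-0.003,0,0,-4.5],[0,0,0,0,0,0],[0,0,0,0,0,0]]
  ],
  "gripper": -0.3
}}

```text
clock: 25.02
tcp_pos: [0.521, -0.1881, 0.1946]
tcp_rot: [-180.0, -0.1, 129.7]
contact_force: [-0.7, 0.3, 0.2]
width: 0.648
grip_force: 0.0
```

```bash
python3 - <<'E'
from h import *
measnt("w7",.011,rad=65)
E
```

```text
tcp [ 0.521  -0.1881  0.1946] yaw 129.7
1223.0 [261. 175.] c 523.9 -187.3 L,S 61.2 28.0 longyaw -48.6 tool shift x,y -0.0012 0.0027 turn -1.6
```

{"name": "apply_moves", "arguments": {
  "deltas": [
    [[-0.001,0.003,0.045,0,0,-1.5],[0,0,0.045,0,0,0],[0,0,0.045,0,0,0],[0,0,0.035,0,0,0],[0,0,0.013,0,0,0],[0,0,0.008,0,0,0],[0,0,0,0,0,0],[0,0,0,0,0,0]]
  ]
}}

```text
clock: 26.08
tcp_pos: [0.5253, -0.1877, 0.0057]
tcp_rot: [179.9, 0.1, 131.3]
contact_force: [-0.7, 0.7, -0.1]
width: 0.652
grip_force: 0.0
```

{"name": "apply_moves", "arguments": {
  "deltas": [
    [[0,0,0,0,0,0],[0,0,0,0,0,0],[0,0,0,0,0,0],[0,0,0,0,0,0],[0,0,0,0,0,0],[0,0,0,0,0,0],[0,0,0,0,0,0]]
  ],
  "gripper": 1
}}

```text
clock: 26.95
tcp_pos: [0.5246, -0.1875, 0.0047]
tcp_rot: [180.0, 0.0, 131.3]
contact_force: [-1.0, -1.0, 3.5]
width: 0.299
grip_force: 20.0
```

```bash
python3 - <<'E'
from h import *
x,y=D2W(-.04,.01); s=robot.get_state();a=s["tcp_pos"];print(a,s["width"])
plan([(a[0],a[1],.12,131.5,3),(x,y,.12,83,9)])
E
```

```text
[ 0.52456381 -0.18748305  0.00470136] 0.29929224083711786
-> [np.float64(0.5245638127284502), np.float64(-0.18748305190587058), 0.12, 131.5] 3 rows
[[0.0, 0.0, -0.038, 0, 0, 0.0], [0.0, 0.0, -0.039, 0, 0, 0.0], [0.0, 0.0, -0.038, 0, 0, 0.0]]
-> [np.float64(0.504568744283064), np.float64(0.2539344763557169), 0.12, 83] 9 rows
[[0.038, 0.031, -0.0, 0, 0, 5.5], [0.041, 0.027, -0.0, 0, 0, 5.0], [0.044, 0.023, -0.0, 0, 0, 5.5], [0.045, 0.019, -0.0, 0, 0, 5.5], [0.047, 0.014, -0.0, 0, 0, 5.5], [0.048, 0.01, -0.0, 0, 0, 5.0], [0.049, 0.006, -0.0, 0, 0, 5.5], [0.049, 0.001, -0.0, 0, 0, 5.5], [0.049, -0.003, -0.0, 0, 0, 5.5]]
```

{"name": "apply_moves", "arguments": {
  "deltas": [
    [[0,0,-0.038,0,0,0],[0,0,-0.039,0,0,0],[0,0,-0.038,0,0,0],[0.038,0.031,0,0,0,5.5],[0.041,0.027,0,0,0,5],[0.044,0.023,0,0,0,5.5],[0.045,0.019,0,0,0,5.5],[0.047,0.014,0,0,0,5.5],[0.048,0.01,0,0,0,5],[0.049,0.006,0,0,0,5.5],[0.049,0.001,0,0,0,5.5],[0.049,-0.003,0,0,0,5.5]]
  ]
}}

```text
clock: 28.45
tcp_pos: [0.5045, 0.2559, 0.1194]
tcp_rot: [-180.0, 0.0, 82.6]
contact_force: [1.0, 0.1, -1.0]
width: 0.295
grip_force: 20.0
```

{"name": "apply_moves", "arguments": {
  "deltas": [
    [[0,0,0,0,0,0],[0,0,0.03,0,0,0],[0,0,0.03,0,0,0],[0,0,0.025,0,0,0],[0,0,0.01,0,0,0],[0,0,0.001,0,0,0],[0,0,0,0,0,0]]
  ]
}}

```text
clock: 29.32
tcp_pos: [0.5055, 0.2543, 0.0244]
tcp_rot: [179.9, -0.0, 82.8]
contact_force: [-0.7, -0.2, -0.2]
width: 0.296
grip_force: 20.0
```

{"name": "apply_moves", "arguments": {
  "deltas": [
    [[0,0,0.002,0,0,0],[0,0,0,0,0,0],[0,0,0,0,0,0],[0,0,0,0,0,0],[0,0,-0.05,0,0,0],[0,0,-0.05,0,0,0],[0,0,-0.05,0,0,0],[0,0,0,0,0,0]]
  ],
  "gripper": 0
}}

```text
clock: 30.32
tcp_pos: [0.5073, 0.2555, 0.1757]
tcp_rot: [179.6, -0.2, 82.8]
contact_force: [0.9, -0.6, 0.0]
width: 0.502
grip_force: 0.0
```

```bash
python3 - <<'E'
from h import *
print(robot.get_state()["width"])
plan([(.437,-.195,.2,98,10)])
E
```

```text
0.5015158042390836
-> [0.437, -0.195, 0.2, 98] 10 rows
[[-0.046, -0.001, -0.002, 0, 0, -1.5], [-0.045, -0.003, -0.003, 0, 0, -1.5], [-0.046, -0.004, -0.002, 0, 0, -1.5], [-0.045, -0.005, -0.003, 0, 0, -1.5], [-0.045, -0.006, -0.002, 0, 0, -1.5], [-0.045, -0.007, -0.003, 0, 0, -1.5], [-0.045, -0.008, -0.002, 0, 0, -1.5], [-0.044, -0.01, -0.002, 0, 0, -1.5], [-0.045, -0.011, -0.003, 0, 0, -1.5], [-0.044, -0.012, -0.002, 0, 0, -1.5]]
```

{"name": "apply_moves", "arguments": {
  "deltas": [
    [[-0.046,-0.001,-0.002,0,0,-1.5],[-0.045,-0.003,-0.003,0,0,-1.5],[-0.046,-0.004,-0.002,0,0,-1.5],[-0.045,-0.005,-0.003,0,0,-1.5],[-0.045,-0.006,-0.002,0,0,-1.5],[-0.045,-0.007,-0.003,0,0,-1.5],[-0.045,-0.008,-0.002,0,0,-1.5],[-0.044,-0.01,-0.002,0,0,-1.5],[-0.045,-0.011,-0.003,0,0,-1.5],[-0.044,-0.012,-0.002,0,0,-1.5],[0,0,0,0,0,0],[0,0,0,0,0,0]]
  ],
  "gripper": -0.3
}}

```text
clock: 31.82
tcp_pos: [0.4338, -0.1959, 0.1947]
tcp_rot: [-179.9, -0.1, 97.8]
contact_force: [0.1, -0.3, 0.7]
width: 0.65
grip_force: 0.0
```

```bash
python3 - <<'E'
from h import *
measnt("w8",.011,rad=62)
E
```

```text
tcp [ 0.4338 -0.1959  0.1947] yaw 97.8
418.5 [248. 238.] c 437.4 -276.8 L,S 44.8 19.6 longyaw 7.8 tool shift x,y -0.0807 -0.0073 turn 90.0
1191.0 [258. 179.] c 437.0 -195.3 L,S 59.7 28.0 longyaw -80.6 tool shift x,y 0.0002 0.0033 turn -1.6
```

{"name": "apply_moves", "arguments": {
  "deltas": [
    [[0,0.003,0.045,0,0,-1.5],[0,0,0.045,0,0,0],[0,0,0.045,0,0,0],[0,0,0.035,0,0,0],[0,0,0.013,0,0,0],[0,0,0.008,0,0,0],[0,0,0,0,0,0],[0,0,0,0,0,0]]
  ]
}}

```text
clock: 32.88
tcp_pos: [0.4381, -0.1963, 0.0055]
tcp_rot: [179.9, 0.1, 99.3]
contact_force: [-0.1, 0.4, 0.8]
width: 0.648
grip_force: 0.0
```

{"name": "apply_moves", "arguments": {
  "deltas": [
    [[0,0,0,0,0,0],[0,0,0,0,0,0],[0,0,0,0,0,0],[0,0,0,0,0,0],[0,0,0,0,0,0],[0,0,0,0,0,0],[0,0,0,0,0,0]]
  ],
  "gripper": 1
}}

```text
clock: 33.75
tcp_pos: [0.4374, -0.1961, 0.0047]
tcp_rot: [180.0, 0.0, 99.3]
contact_force: [-0.2, -0.8, 4.2]
width: 0.301
grip_force: 20.0
```

```bash
python3 - <<'E'
from h import *
x,y=D2W(.04,-.065); s=robot.get_state();a=s["tcp_pos"];print(a,s["width"])
plan([(a[0],a[1],.12,99.3,3),(x,y,.12,83,8)])
E
```

```text
[ 0.43738307 -0.19612661  0.00466735] 0.3012484828937473
-> [np.float64(0.43738307398843024), np.float64(-0.19612661320460492), 0.12, 99.3] 3 rows
[[0.0, 0.0, -0.038, 0, 0, 0.0], [0.0, 0.0, -0.039, 0, 0, 0.0], [0.0, 0.0, -0.038, 0, 0, 0.0]]
-> [np.float64(0.5745379278708994), np.float64(0.16949921507198673), 0.12, 83] 8 rows
[[0.042, 0.024, -0.0, 0, 0, 2.0], [0.043, 0.023, -0.0, 0, 0, 2.0], [0.044, 0.021, -0.0, 0, 0, 2.0], [0.045, 0.02, -0.0, 0, 0, 2.0], [0.045, 0.018, -0.0, 0, 0, 2.0], [0.046, 0.017, -0.0, 0, 0, 2.0], [0.047, 0.015, -0.0, 0, 0, 2.5], [0.047, 0.013, -0.0, 0, 0, 2.0]]
```

{"name": "apply_moves", "arguments": {
  "deltas": [
    [[0,0,-0.038,0,0,0],[0,0,-0.039,0,0,0],[0,0,-0.038,0,0,0],[0.042,0.024,0,0,0,2],[0.043,0.023,0,0,0,2],[0.044,0.021,0,0,0,2],[0.045,0.02,0,0,0,2],[0.045,0.018,0,0,0,2],[0.046,0.017,0,0,0,2],[0.047,0.015,0,0,0,2.5],[0.047,0.013,0,0,0,2],[0,0,0,0,0,0]]
  ]
}}

```text
clock: 35.25
tcp_pos: [0.5754, 0.1726, 0.1192]
tcp_rot: [180.0, -0.0, 83.0]
contact_force: [0.1, -0.7, -0.6]
width: 0.298
grip_force: 20.0
```

{"name": "apply_moves", "arguments": {
  "deltas": [
    [[0,0,0.03,0,0,0],[0,0,0.03,0,0,0],[0,0,0.025,0,0,0],[0,0,0.01,0,0,0],[0,0,0.002,0,0,0],[0,0,0,0,0,0],[0,0,0,0,0,0]]
  ]
}}

```text
clock: 36.12
tcp_pos: [0.5753, 0.1699, 0.0235]
tcp_rot: [179.9, -0.0, 82.8]
contact_force: [-0.2, 0.7, -0.6]
width: 0.299
grip_force: 20.0
```

{"name": "apply_moves", "arguments": {
  "deltas": [
    [[0,0,0.001,0,0,0],[0,0,0,0,0,0],[0,0,0,0,0,0],[0,0,0,0,0,0],[0,0,-0.05,0,0,0],[0,0,-0.05,0,0,0],[0,0,-0.05,0,0,0],[0,0,0,0,0,0]]
  ],
  "gripper": 0
}}

```text
clock: 37.12
tcp_pos: [0.5772, 0.1705, 0.1759]
tcp_rot: [179.6, -0.2, 82.8]
contact_force: [-0.4, -0.3, -0.8]
width: 0.498
grip_force: 0.0
```

```bash
python3 - <<'E'
from h import *
print(robot.get_state()["width"])
plan([(.528,-.308,.2,-8,11)])
E
```

```text
0.49815224323000157
-> [0.528, -0.308, 0.2, -8] 11 rows
[[-0.044, 0.001, -0.002, 0, 0, 8.5], [-0.043, 0.007, -0.002, 0, 0, 8.0], [-0.041, 0.014, -0.003, 0, 0, 8.5], [-0.04, 0.019, -0.002, 0, 0, 8.0], [-0.036, 0.025, -0.002, 0, 0, 8.5], [-0.032, 0.029, -0.002, 0, 0, 8.0], [-0.027, 0.034, -0.002, 0, 0, 8.5], [-0.023, 0.038, -0.003, 0, 0, 8.0], [-0.017, 0.04, -0.002, 0, 0, 8.5], [-0.01, 0.043, -0.002, 0, 0, 8.0], [-0.005, 0.043, -0.002, 0, 0, 8.5]]
```

{"name": "apply_moves", "arguments": {
  "deltas": [
    [[-0.044,0.001,-0.002,0,0,8.5],[-0.043,0.007,-0.002,0,0,8],[-0.041,0.014,-0.003,0,0,8.5],[-0.04,0.019,-0.002,0,0,8],[-0.036,0.025,-0.002,0,0,8.5],[-0.032,0.029,-0.002,0,0,8],[-0.027,0.034,-0.002,0,0,8.5],[-0.023,0.038,-0.003,0,0,8],[-0.017,0.04,-0.002,0,0,8.5],[-0.01,0.043,-0.002,0,0,8],[-0.005,0.043,-0.002,0,0,8.5],[0,0,0,0,0,0]]
  ],
  "gripper": -0.6
}}

```text
clock: 38.62
tcp_pos: [0.5245, -0.3109, 0.1943]
tcp_rot: [-180.0, 0.1, -8.4]
contact_force: [-0.2, 0.8, -0.5]
width: 0.803
grip_force: 0.0
```

```bash
python3 - <<'E'
from h import *
measnt("w9",.008,rad=62,ker=1)
b=cv2.imread("pics/w9.png");cv2.imwrite("pics/w9c.png",cv2.resize(b[130:430,180:580],None,fx=1.5,fy=1.5))
E
```

```text
tcp [ 0.5245 -0.3109  0.1943] yaw -8.4
816.5 [256. 234.] c 451.5 -299.0 L,S 54.9 31.3 longyaw 81.6 tool shift x,y -0.0739 -0.0011 turn -90.0
658.5 [256. 171.] c 528.6 -308.4 L,S 39.5 38.8 longyaw 31.3 tool shift x,y 0.0038 -0.0031 turn -39.7
```

View pics/w9c.png

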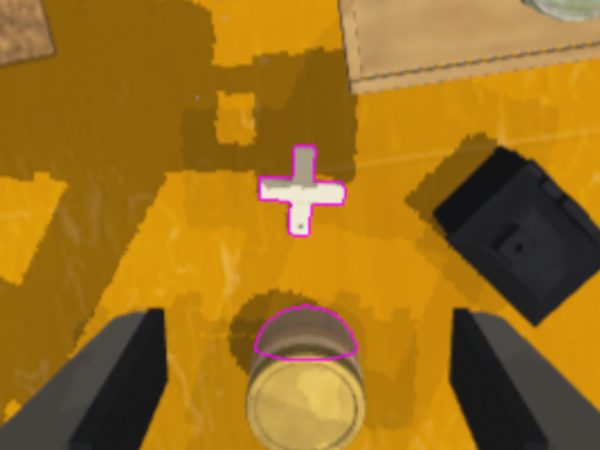

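{"name": "apply_moves", "arguments": {
  "deltas": [
    [[0.004,-0.003,0.045,0,0,4],[0,0,0.045,0,0,0],[0,0,0.045,0,0,0],[0,0,0.035,0,0,0],[0,0,0.014,0,0,0],[0,0,0.008,0,0,0],[0,0,0,0,0,0],[0,0,0,0,0,0]]
  ],
  "gripper": -0.3
}}

```text
clock: 39.67
tcp_pos: [0.5306, -0.3066, 0.0048]
tcp_rot: [180.0, -0.1, -12.2]
contact_force: [-0.6, 0.2, 0.0]
width: 0.652
grip_force: 0.0
```

{"name": "apply_moves", "arguments": {
  "deltas": [
    [[0,0,0.001,0,0,0],[0,0,0,0,0,0],[0,0,0,0,0,0],[0,0,0,0,0,0],[0,0,0,0,0,0],[0,0,0,0,0,0],[0,0,0,0,0,0]]
  ],
  "gripper": 1
}}

```text
clock: 40.55
tcp_pos: [0.5301, -0.3065, 0.0031]
tcp_rot: [180.0, -0.0, -12.2]
contact_force: [-0.6, 0.6, 5.5]
width: 0.471
grip_force: 20.0
```

```bash
python3 - <<'E'
from h import *
x,y=D2W(-.035,-.06); s=robot.get_state();a=s["tcp_pos"];print(a,s["width"])
plan([(a[0],a[1],.12,-12.4,3),(x,y,.12,-12.5,11)])
E
```

```text
[ 0.53010998 -0.30647529  0.00308959] 0.4714236472960104
-> [np.float64(0.5301099810381102), np.float64(-0.3064752888345032), 0.12, -12.4] 3 rows
[[0.0, -0.0, -0.039, 0, 0, 0.0], [0.0, -0.0, -0.039, 0, 0, 0.0], [0.0, -0.0, -0.039, 0, 0, 0.0]]
-> [np.float64(0.500755991440135), np.float64(0.18385978109588197), 0.12, -12.5] 11 rows
[[-0.012, -0.043, 0.0, 0, 0, 0.0], [-0.012, -0.043, 0.0, 0, 0, 0.0], [-0.012, -0.043, 0.0, 0, 0, 0.0], [-0.012, -0.043, 0.0, 0, 0, 0.0], [-0.012, -0.043, 0.0, 0, 0, 0.0], [-0.012, -0.043, 0.0, 0, 0, 0.0], [-0.012, -0.043, 0.0, 0, 0, 0.0], [-0.012, -0.043, 0.0, 0, 0, 0.0], [-0.012, -0.043, 0.0, 0, 0, 0.5], [-0.013, -0.043, 0.0, 0, 0, 0.0], [-0.012, -0.043, 0.0, 0, 0, 0.0]]
```

```bash
python3 - <<'E'
from h import *
x,y=D2W(-.040,-.085)
a=robot.get_state()["tcp_pos"];plan([(x,y,a[2],-10,9)],step=.06)
E
```

```text
-> [np.float64(0.492662087094455), np.float64(0.15968357973084155), np.float64(0.003089591432523204), -10] 9 rows
[[-0.015, -0.05, -0.0, 0, 0, 0.0], [-0.015, -0.05, -0.0, 0, 0, -0.5], [-0.015, -0.049, -0.0, 0, 0, 0.0], [-0.014, -0.05, -0.0, 0, 0, -0.5], [-0.014, -0.05, -0.0, 0, 0, 0.0], [-0.014, -0.05, -0.0, 0, 0, -0.5], [-0.014, -0.05, -0.0, 0, 0, 0.0], [-0.014, -0.051, -0.0, 0, 0, -0.5], [-0.013, -0.05, -0.0, 0, 0, 0.0]]
```

{"name": "apply_moves", "arguments": {
  "deltas": [
    [[0,0,-0.039,0,0,0],[0,0,-0.039,0,0,0],[0,0,-0.039,0,0,0],[-0.015,-0.05,0,0,0,0],[-0.015,-0.05,0,0,0,-0.5],[-0.015,-0.049,0,0,0,0],[-0.014,-0.05,0,0,0,-0.5],[-0.014,-0.05,0,0,0,0],[-0.014,-0.05,0,0,0,-0.5],[-0.014,-0.05,0,0,0,0],[-0.014,-0.051,0,0,0,-0.5],[-0.013,-0.05,0,0,0,0]]
  ]
}}

```text
clock: 42.05
tcp_pos: [0.4919, 0.1619, 0.1195]
tcp_rot: [180.0, -0.0, -10.2]
contact_force: [0.3, -0.4, -1.2]
width: 0.473
grip_force: 20.0
```

{"name": "apply_moves", "arguments": {
  "deltas": [
    [[0,0,0,0,0,0],[0,0,0.03,0,0,0],[0,0,0.03,0,0,0],[0,0,0.025,0,0,0],[0,0,0.01,0,0,0],[0,0,0.003,0,0,0],[0,0,0,0,0,0]]
  ]
}}

```text
clock: 42.92
tcp_pos: [0.4929, 0.1601, 0.0221]
tcp_rot: [-180.0, -0.0, -10.2]
contact_force: [0.3, 1.1, -1.2]
width: 0.471
grip_force: 20.0
```

{"name": "apply_moves", "arguments": {
  "deltas": [
    [[0,0,0.002,0,0,0],[0,0,0,0,0,0],[0,0,0,0,0,0],[0,0,0,0,0,0],[0,0,-0.05,0,0,0],[0,0,-0.05,0,0,0],[0,0,-0.05,0,0,0],[0,0,-0.03,0,0,0]]
  ],
  "gripper": -0.26
}}

```text
clock: 43.92
tcp_pos: [0.4931, 0.1604, 0.2023]
tcp_rot: [-179.9, -0.1, -10.2]
contact_force: [-0.3, -0.1, 0.2]
width: 0.634
grip_force: 0.0
```

```bash
python3 - <<'E'
from h import *
print(robot.get_state()["width"])
plan([(.418,-.083,.23,90,12)])
E
```

```text
0.6337083020180199
-> [0.418, -0.083, 0.23, 90] 12 rows
[[-0.003, 0.021, -0.002, 0, 0, -8.5], [-0.005, 0.021, -0.003, 0, 0, -8.0], [-0.009, 0.019, -0.002, 0, 0, -8.5], [-0.011, 0.018, -0.002, 0, 0, -8.5], [-0.014, 0.016, -0.003, 0, 0, -8.0], [-0.016, 0.014, -0.002, 0, 0, -8.5], [-0.017, 0.012, -0.002, 0, 0, -8.5], [-0.02, 0.009, -0.002, 0, 0, -8.5], [-0.02, 0.006, -0.003, 0, 0, -8.0], [-0.021, 0.003, -0.002, 0, 0, -8.5], [-0.021, -0.001, -0.002, 0, 0, -8.5], [-0.021, -0.003, -0.003, 0, 0, -8.0]]
```

{"name": "apply_moves", "arguments": {
  "deltas": [
    [[-0.003,0.021,-0.002,0,0,-8.5],[-0.005,0.021,-0.003,0,0,-8],[-0.009,0.019,-0.002,0,0,-8.5],[-0.011,0.018,-0.002,0,0,-8.5],[-0.014,0.016,-0.003,0,0,-8],[-0.016,0.014,-0.002,0,0,-8.5],[-0.017,0.012,-0.002,0,0,-8.5],[-0.02,0.009,-0.002,0,0,-8.5],[-0.02,0.006,-0.003,0,0,-8],[-0.021,0.003,-0.002,0,0,-8.5],[-0.021,-0.001,-0.002,0,0,-8.5],[-0.021,-0.003,-0.003,0,0,-8]]
  ],
  "gripper": -1
}}

```text
clock: 45.42
tcp_pos: [0.4168, -0.0835, 0.2277]
tcp_rot: [180.0, 0.0, 90.1]
contact_force: [0.2, 0.2, 0.9]
width: 0.998
grip_force: 0.0
```

{"name": "apply_moves", "arguments": {
  "deltas": [
    [[0,0,0,0,0,0],[0,0,0,0,0,0]]
  ]
}}

```text
clock: 45.68
tcp_pos: [0.4174, -0.0825, 0.2276]
tcp_rot: [180.0, -0.0, 89.6]
contact_force: [-0.8, 0.1, 0.1]
width: 1.001
grip_force: 0.0
```

```bash
python3 - <<'E'
from h import *
c=cal("wrist");measnt("w10",.053,rad=80)
b=cv2.imread("pics/w10.png")
w,h=.0255,.03
for z,col in((0,(255,0,0)),(.053,(0,255,0))):
    P=np.array([(.418+i*w,-.083+j*h,z) for i,j in((1,1),(1,-1),(-1,-1),(-1,1))])
    cv2.polylines(b,[(proj("wrist",P,c)*1.5).astype(int)],True,col,1)
cv2.imwrite("pics/w10c.png",b)
E
```

```text
tcp [ 0.4174 -0.0825  0.2276] yaw 89.6
2714.5 [258. 165.] c 418.8 -80.8 L,S 66.8 54.7 longyaw 89.6 tool shift x,y 0.0018 0.0014 turn 0.0
```

View pics/w10c.png

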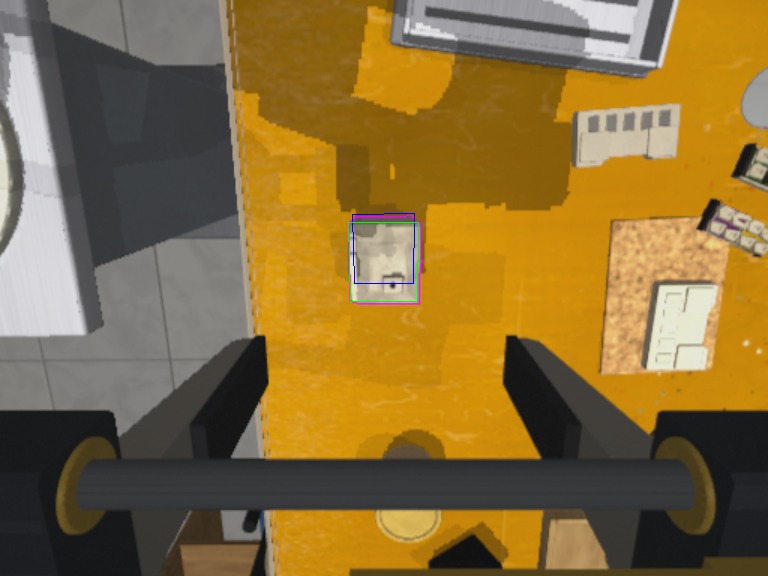

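The house mask matches the predicted outline at (386,258). Descend and grip.

{"name": "apply_moves", "arguments": {
  "deltas": [
    [[-0.001,0.001,0.045,0,0,0],[0,0,0.045,0,0,0],[0,0,0.045,0,0,0],[0,0,0.035,0,0,0],[0,0,0.025,0,0,0],[0,0,0.007,0,0,0],[0,0,0,0,0,0],[0,0,0,0,0,0]]
  ]
}}

```text
clock: 46.72
tcp_pos: [0.4191, -0.0839, 0.0264]
tcp_rot: [179.9, 0.0, 89.8]
contact_force: [-0.2, 0.1, -0.4]
width: 1.005
grip_force: 0.0
```

{"name": "apply_moves", "arguments": {
  "deltas": [
    [[0,0,0,0,0,0],[0,0,0,0,0,0],[0,0,0,0,0,0],[0,0,0,0,0,0],[0,0,0,0,0,0],[0,0,0,0,0,0],[0,0,0,0,0,0],[0,0,0,0,0,0]]
  ],
  "gripper": 1,
  "newtons": 35
}}

```text
clock: 47.72
tcp_pos: [0.418, -0.0839, 0.0256]
tcp_rot: [-180.0, -0.0, 89.8]
contact_force: [-2.1, -0.2, 4.8]
width: 0.553
grip_force: 35.0
```

```bash
python3 - <<'E'
from h import *
x,y=D2W(.04,-.136); s=robot.get_state();a=s["tcp_pos"];print(a,s["width"])
plan([(a[0],a[1],.13,89.6,3),(x,y,.13,83,7)])
E
```

```text
[ 0.41798601 -0.08392138  0.02560382] 0.5533505296349103
-> [np.float64(0.41798600581535317), np.float64(-0.0839213818306111), 0.13, 89.6] 3 rows
[[0.0, 0.0, -0.035, 0, 0, 0.0], [0.0, 0.0, -0.035, 0, 0, 0.0], [0.0, 0.0, -0.034, 0, 0, 0.0]]
-> [np.float64(0.5656392682878337), np.float64(0.09905907127865882), 0.13, 83] 7 rows
[[0.026, 0.021, -0.0, 0, 0, 1.0], [0.027, 0.021, -0.0, 0, 0, 1.0], [0.027, 0.02, -0.0, 0, 0, 1.0], [0.027, 0.019, -0.0, 0, 0, 1.0], [0.028, 0.019, -0.0, 0, 0, 1.0], [0.028, 0.019, -0.0, 0, 0, 1.0], [0.028, 0.018, -0.0, 0, 0, 1.0]]
```

{"name": "apply_moves", "arguments": {
  "deltas": [
    [[0,0,-0.035,0,0,0],[0,0,-0.035,0,0,0],[0,0,-0.034,0,0,0],[0.026,0.018,0,0,0,1],[0.027,0.018,0,0,0,1],[0.027,0.017,0,0,0,1],[0.027,0.016,0,0,0,1],[0.028,0.016,0,0,0,1],[0.028,0.016,0,0,0,1],[0.028,0.016,0,0,0,1],[0,0,0,0,0,0],[0,0,0,0,0,0]]
  ]
}}

```text
clock: 49.22
tcp_pos: [0.545, 0.1, 0.129]
tcp_rot: [-179.9, 0.0, 82.9]
contact_force: [-1.0, 0.3, -2.2]
width: 0.554
grip_force: 35.0
```

{"name": "apply_moves", "arguments": {
  "deltas": [
    [[0,0,0.03,0,0,0],[0,0,0.03,0,0,0],[0,0,0.02,0,0,0],[0,0,0.005,0,0,0],[0,0,0,0,0,0],[0,0,0,0,0,0]]
  ]
}}

```text
clock: 49.98
tcp_pos: [0.5464, 0.1003, 0.0455]
tcp_rot: [179.9, -0.0, 82.8]
contact_force: [-0.1, 0.3, -1.9]
width: 0.555
grip_force: 35.0
```

{"name": "apply_moves", "arguments": {
  "deltas": [
    [[0,0,0.003,0,0,0],[0,0,0.001,0,0,0],[0,0,0,0,0,0]]
  ]
}}

```text
clock: 50.35
tcp_pos: [0.5463, 0.1004, 0.0416]
tcp_rot: [179.9, -0.0, 82.8]
contact_force: [-2.1, -0.9, 7.5]
width: 0.554
grip_force: 35.0
```

{"name": "apply_moves", "arguments": {
  "deltas": [
    [[0,0,0,0,0,0],[0,0,0,0,0,0],[0,0,0,0,0,0],[0,0,0,0,0,0],[0,0,-0.05,0,0,0],[0,0,-0.05,0,0,0],[0,0,-0.05,0,0,0],[0,0,0,0,0,0]]
  ],
  "gripper": -0.36
}}

```text
clock: 51.35
tcp_pos: [0.5483, 0.1008, 0.1946]
tcp_rot: [179.6, -0.1, 82.8]
contact_force: [0.4, 0.4, -1.5]
width: 0.682
grip_force: 0.0
```

```bash
python3 - <<'E'
from h import *
plan([(.562,.363,.21,53,7)])
E
```

```text
-> [0.562, 0.363, 0.21, 53] 7 rows
[[0.037, -0.003, -0.002, 0, 0, 4.5], [0.037, -0.005, -0.002, 0, 0, 4.0], [0.037, -0.009, -0.003, 0, 0, 4.5], [0.036, -0.011, -0.002, 0, 0, 4.0], [0.035, -0.013, -0.002, 0, 0, 4.5], [0.034, -0.017, -0.002, 0, 0, 4.0], [0.032, -0.018, -0.002, 0, 0, 4.5]]
```

{"name": "apply_moves", "arguments": {
  "deltas": [
    [[0.037,-0.003,-0.002,0,0,4.5],[0.037,-0.005,-0.002,0,0,4],[0.037,-0.009,-0.003,0,0,4.5],[0.036,-0.011,-0.002,0,0,4],[0.035,-0.013,-0.002,0,0,4.5],[0.034,-0.017,-0.002,0,0,4],[0.032,-0.018,-0.002,0,0,4.5],[0,0,0,0,0,0],[0,0,0,0,0,0]]
  ],
  "gripper": -0.8
}}

```text
clock: 52.48
tcp_pos: [0.5588, 0.3614, 0.2042]
tcp_rot: [-180.0, 0.1, 52.9]
contact_force: [-0.5, -0.6, -1.0]
width: 0.9
grip_force: 0.0
```

```bash
python3 - <<'E'
from h import *
s=robot.get_state();print(s["tcp_pos"],s["tcp_rot"])
c=cal("wrist");b=cv2.cvtColor(np.array(robot.capture("wrist")),cv2.COLOR_RGB2BGR)
t=cv2.cvtColor(np.array(robot.capture("scene")),cv2.COLOR_RGB2BGR)
q=proj("wrist",(*s["tcp_pos"][:2],.082),c)[0];print(q)
cv2.drawMarker(b,tuple(int(round(v)) for v in q),(0,0,255),0,6,1)
A=cv2.resize(b[70:330,90:430],(400,306));B=cv2.resize(t[100:280,120:370],(400,288))
A2=cv2.resize(b[140:240,200:330],(400,308),interpolation=cv2.INTER_CUBIC)
o=np.zeros((600,800,3),np.uint8);o[:306,:400]=A;o[:308,400:]=A2;o[308:596,:400]=B
cv2.imwrite("pics/chk.png",o)
E
```

```text
[0.55881475 0.36140814 0.20421099] [-1.79973090e+02  1.28031434e-01  5.28908712e+01]
[255.01238369 187.36568957]
```

View pics/chk.png

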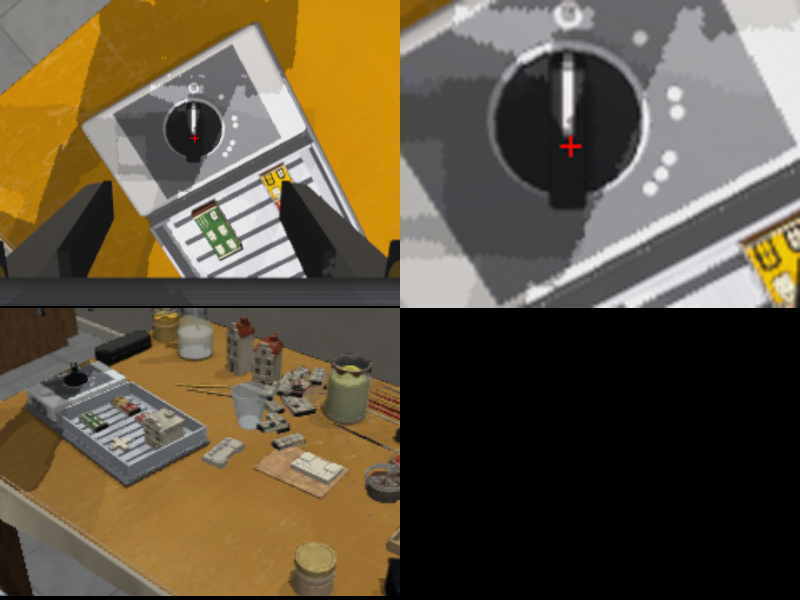

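```bash
python3 - <<'E'
from h import *
c=cal("wrist")
w=np.r_[ray("wrist",[(254.5,181.6)],.082,c),ray("wrist",[(254.5,178.)],.057,c)];print(w)
plan([(*w[:,:2].mean(0),.066,53,5)])
b=cv2.cvtColor(np.array(robot.capture("scene")),cv2.COLOR_RGB2BGR)
for d in((.04,.015),(-.04,.01),(.04,-.065),(-.04,-.085),(.02,-.136)):
    print(d,proj("scene",(*D2W(*d),.028))[0].round())
E
```

```text
[[0.56221815 0.36573096 0.082     ]
 [0.5607453  0.36404829 0.057     ]]
-> [np.float64(0.5614817235783458), np.float64(0.36488962373679246), 0.066, 53] 5 rows
[[0.001, -0.0, 0.028, 0, 0, 0.0], [0.001, -0.0, 0.028, 0, 0, 0.0], [0.001, -0.0, 0.027, 0, 0, 0.0], [0.001, -0.0, 0.028, 0, 0, 0.0], [0.001, -0.001, 0.028, 0, 0, 0.0]]
(0.04, 0.015) [198. 159.]
(-0.04, 0.01) [178. 168.]
(0.04, -0.065) [213. 168.]
(-0.04, -0.085) [196. 181.]
(0.02, -0.136) [223. 180.]
```

```bash
python3 - <<'E'
from h import *
for n in("scene","top"):
    b=cv2.cvtColor(np.array(robot.capture(n)),cv2.COLOR_RGB2HSV)
    m=cv2.inRange(b,(0,130,60),(6,255,255))|cv2.inRange(b,(172,130,60),(180,255,255))
    k,l,st,ce=cv2.connectedComponentsWithStats(m)
    for s,q in zip(st[1:],ce[1:]):
        if s[4]>5:
            w=ray(n,[q],.028)[0,:2]; t=np.radians(7.2); d=w-[.543,.239]; print(n,s[4],q.round(),"dryer",(np.cos(t)*d[0]-np.sin(t)*d[1]).round(3),(np.sin(t)*d[0]+np.cos(t)*d[1]).round(3))
E
```

```text
scene 542 [35. 27.] dryer 0.256 2.219
scene 33 [371. 160.] dryer 0.434 -0.369
scene 37 [364. 163.] dryer 0.402 -0.365
scene 13 [199. 162.] dryer 0.031 -0.004
scene 40 [362. 165.] dryer 0.385 -0.369
scene 27 [400. 187.] dryer 0.365 -0.513
scene 64 [372. 195.] dryer 0.277 -0.479
scene 6 [379. 194.] dryer 0.296 -0.489
scene 189 [457. 210.] dryer 0.379 -0.67
scene 85 [454. 221.] dryer 0.33 -0.685
top 7 [355.   7.] dryer 0.626 -0.462
top 76 [492.  35.] dryer 0.589 -0.88
top 10 [318.  53.] dryer 0.464 -0.369
top 36 [461.  60.] dryer 0.497 -0.793
top 7 [314.  63.] dryer 0.43 -0.36
top 21 [311.  68.] dryer 0.412 -0.353
top 183 [348. 112.] dryer 0.292 -0.476
top 264 [431. 116.] dryer 0.312 -0.72
top 18 [175. 173.] dryer 0.04 -0.0
top 19 [193. 176.] dryer 0.039 -0.055
top 21 [200. 177.] dryer 0.04 -0.075
```

{"name": "apply_moves", "arguments": {
  "deltas": [
    [[0.001,0,0.028,0,0,0],[0.001,0,0.028,0,0,0],[0.001,0,0.028,0,0,0],[0.001,0,0.028,0,0,0],[0,-0.001,0.026,0,0,0],[0,0,0,0,0,0],[0,0,0,0,0,0]]
  ],
  "gripper": -0.5
}}

```text
clock: 53.6
tcp_pos: [0.5617, 0.3661, 0.0687]
tcp_rot: [180.0, -0.1, 52.8]
contact_force: [0.0, -0.9, 0.4]
width: 0.749
grip_force: 0.0
```

The red tile is confirmed in the basket at its slot. Grip the dial and turn it 80° clockwise to two dots.

{"name": "apply_moves", "arguments": {
  "deltas": [
    [[0,0,0.003,0,0,0],[0,0,0,0,0,0],[0,0,0,0,0,0],[0,0,0,0,0,0],[0,0,0,0,0,0],[0,0,0,0,0,0],[0,0,0,0,0,0],[0,0,0,0,0,0],[0,0,0,0,0,0],[0,0,0,0,0,0]]
  ],
  "gripper": 1,
  "newtons": 15
}}

```text
clock: 54.85
tcp_pos: [0.56, 0.3669, 0.0646]
tcp_rot: [-179.9, 0.0, 52.8]
contact_force: [-4.3, 4.4, 1.3]
width: 0.128
grip_force: 15.0
```

{"name": "apply_moves", "arguments": {
  "deltas": [
    [[0,0,0,0,0,10],[0,0,0,0,0,10],[0,0,0,0,0,10],[0,0,0,0,0,10],[0,0,0,0,0,10],[0,0,0,0,0,10],[0,0,0,0,0,10],[0,0,0,0,0,10],[0,0,0,0,0,0],[0,0,0,0,0,0]]
  ]
}}

```text
clock: 56.1
tcp_pos: [0.5611, 0.3616, 0.0646]
tcp_rot: [179.6, -0.1, -27.1]
contact_force: [2.1, -18.5, 7.8]
width: 0.127
grip_force: 15.0
```

{"name": "apply_moves", "arguments": {
  "deltas": [
    [[0,0,0,0,0,0],[0,0,0,0,0,0],[0,0,0,0,0,0],[0,0,0,0,0,0],[0,0,0,0,0,0],[0,0,-0.04,0,0,0],[0,0,-0.04,0,0,0],[0,0,-0.05,0,0,0],[0,0,0,0,0,0],[0,0,0,0,0,0]]
  ],
  "gripper": -0.6
}}

```text
clock: 57.35
tcp_pos: [0.5607, 0.3659, 0.1941]
tcp_rot: [180.0, 0.0, -27.2]
contact_force: [0.4, -0.5, -0.0]
width: 0.799
grip_force: 0.0
```

```bash
python3 - <<'E'
from h import *
b=cv2.cvtColor(np.array(robot.capture("wrist")),cv2.COLOR_RGB2BGR)
t=cv2.cvtColor(np.array(robot.capture("top")),cv2.COLOR_RGB2BGR)
o=np.zeros((600,800,3),np.uint8);o[:300,:400]=cv2.resize(b,(400,300));o[:300,400:]=cv2.resize(b[120:240,180:340],(400,300),interpolation=cv2.INTER_CUBIC)
o[300:]=cv2.resize(t[130:250,90:410],(800,300),interpolation=cv2.INTER_CUBIC)
cv2.imwrite("pics/end.png",o)
E
```

```text
(no output)
```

View pics/end.png

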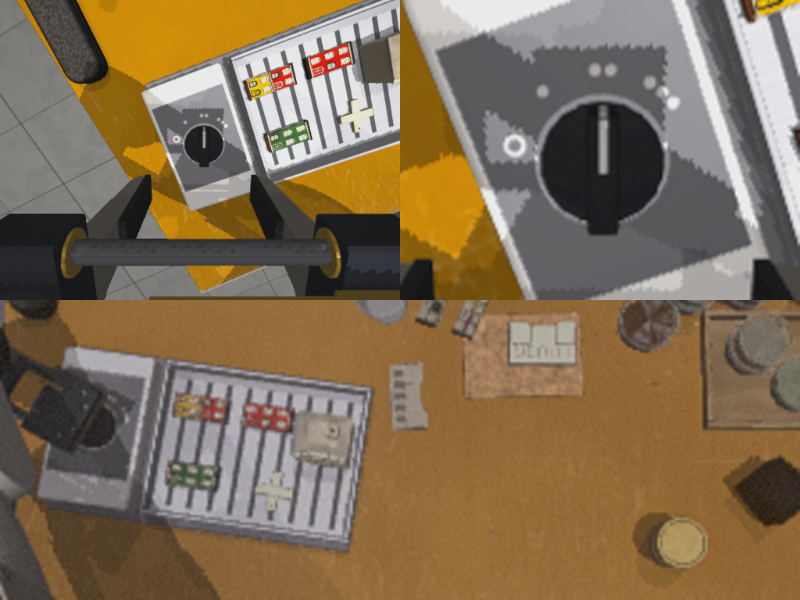

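The dial rests at two dots and all five pieces lie in the basket. The jar and look-alike are untouched. The relief was nudged about 25 mm but still lies flat, wholly on the mat, so I'm handing in.

```bash
python3 -c "
from bench import robot
print(robot.close_job())"
```

```text
the job is handed in; nothing more can be done
None
```

The job is handed in: the relief lies flat on the cork mat (nudged about 25 mm off centre after I set it down), all five pieces are in the basket, the dial is at two dots, and the jar is where it was.

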